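# Slide the rosewood blank under the glue press and lock it in

## Robot

A 6-joint arm with a two-finger parallel gripper is mounted at the origin on the work surface. World frame = base frame: x ahead of the robot, y to its left, z up, the work surface at z = 0. Lengths are in m, angles in degrees, forces in N, time in s.
With the tool pointing down it reaches from about 0.325 to 0.925 m from the base axis. Payload 3.1 kg.
Tool frame: the origin (TCP) lies midway between the tips of the shut fingers; the grasp point (between the pads) lies env.grasp_offset behind it (env.grasp_offset is the distance from the TCP to the grasp point, in m); z points along the fingers, y is the direction in which the jaws open and shut (so a half turn about z gives the same grasp; the last joint's range is limited). The gripper opens to 85 mm and grips with 20 to 120 N. Pads are 22 mm wide; open, the fingers measure 114 mm over their backs; the gripper's body (76 mm by 85 mm) begins 54 mm behind the grasp point. The pads swing forward as they close: fully open they stand 13 mm farther back than shut.
Start: joints at [-72.663, 12.427, 92.441, -0, 75.132, -6.429], TCP at [0.252, -0.572, 0.211] pointing down, gripper open.
Joint ranges: [-157.48, 157.48], [-44.54, 120.13], [17.64, 146.25], [-64.5, 244.5], [7.68, 150.69], [-147.95, 147.95]. Speed limits (degrees/s): [159.86, 159.86, 180, 180, 180, 180].

## Interface

Orientations are given as a 3x3 rotation matrix whose columns are the frame's x, y, z axes.
In Python, from workcell import env gives the robot as it stands.
- The arm moves only by the tool carry_out, never from a script. Its argument "plan" is a list of rows, each an object of numbers: "x", "y", "z": the shift along the world's x, y, z in mm; "twist": the turn about the world's z in degrees. In form: [{"x": .., "y": .., "z": .., "twist": ..}, ...]. A call has 1 to 5 rows; each row is the pose to reach, as a shift and turn from the pose measured when the call began; what a row does not reach only later rows make up. A row lasts 1/10 s, in which the tool goes at most 50 mm and 8.59 degrees, less where a joint would pass 70% of its speed; a pose out of reach is approached as far as the arm can. A call with a gripper value outside its range is refused whole. "fingers" is the opening in per cent of the stroke, from 0 (shut) to 100 (fully open), set as the call begins (left out, the last holds). The fingers move at their own pace and stop on an object; the grip force is fixed at half the most. Time passes only in rows, so rows that repeat a pose let the fingers close. It gives the time, the measured TCP pose, the force and the opening at its end, in the units of the state.
- env.read_state(): the state, without advancing time (a new reading comes with each control period).
- env.camera(name): name is "side" or "top" or "wrist"; returns the picture (400x640x3 uint8, blue, green, red); there is no depth.
- env.camera_params(name): a dict with "K" (3x3 intrinsics, pixels), "rvec" (rotation vector, rad) and "tvec" (3), from world to camera coordinates, as OpenCV has them. Camera axes: x right, y down, z forward; pixel columns grow to the right and rows downward; lengths in m; the calibration is good to about 2 mm. A picture is of the moment at which its call begins: read the wrist's pose just before it. camera_params takes no time and is no camera call; for the wrist camera it gives the pose at the moment of the call.
- env.job_done(): hands the job in, once; it reports no verdict.
The state is a dict: "time_s": time; "joints": joint angles; "joint_velocities": joint speeds; "joint_efforts": joint torques, N m; "tcp_pos": TCP position; "tool_rot": TCP orientation; "force": force on the tool from outside, world axes, zero at the start; "moment": the same for the moment, N m; "finger_gap": opening from 0.0 (shut) to 1.0 (fully open).
Only numpy, scipy, OpenCV 4.12 (cv2) and the standard library are available. Lean on these libraries where they do the work, as an engineer would, in place of code of your own. Each camera call takes 0.05 s, during which the arm holds its last target.

## Task

Using fingertips only, push the flat rosewood blank along the bench and in under the low beam of the glue press, until its front edge is against the steel stop bar behind the beam, without tipping it up. Then push the red turn-button all the way round so that it lies across behind the blank and locks it in. Push gently, do not pinch or lift anything, leave the other things on the bench where they are, and finish clear of everything.

Things in the scene. Friction and masses are not known exactly. Their poses are not given: they have to be found in the camera images.
- press: Glue press fixed to the bench. Origin on the bench (z = 0) under the beam's middle; x points the way the blank slides in, y across, z up. Pale wooden beam x = -22..22, y = -86..86 mm, underside 20 mm, top 46 mm above the bench, on two legs with inner faces at y = -56 and 56: an opening 112 mm wide, 20 mm high. A handwheel 56 mm across stands on its middle, up to 100 mm high.
- stop (a point): Middle of the near face of the fixed steel stop bar behind the beam, on the bench: at x = +48, y = 0 in the press's frame; bar 150 mm long along y, 14 mm high. A blank that is home touches it with its front edge: blank origin at x = -17, y = 0 (6 mm play either side) in the press's frame, its rear 60 mm sticking out in front of the beam.
- blank: Flat dark rosewood blank, loose on the bench: 130 mm along its x, 100 mm along its y, 16 mm thick, corners of 12 mm radius, thin pale line along x on top; 0.15 to 0.27 kg. Origin at the centre of its underside; x points roughly towards the press (front edge x = +65, rear edge x = -65).
- button (a joint): Angle (rad) of the red turn-button: 0 fully open, swung away; 2.3 closed against its end stop, lying along the press's y behind the blank, 3 mm clear of a blank that is home. Grows clockwise seen from above. From its pivot it points at angle pi/2 + 2.3 - joint, counter-clockwise from the press's x axis. Light friction (1 N at the dowel); stays where left.
- button_pivot (a point): Pivot of the turn-button, on the bench, at x = -95, y = -78 mm in the press's frame. The red bar is 20 mm wide, 3 to 15 mm above the bench, and reaches 75 mm from the pivot (10 mm behind it); a brass pivot head goes up to 20 mm.
- button_dowel (a point): Middle of the upright pale dowel on the turn-button, 62 mm from the pivot: 12 mm thick, from 15 to 45 mm above the bench (this point is 30 mm above the bench).
- glue: Bystander: yellow plastic glue bottle with orange cap, 48 mm across, 120 mm tall, standing near the press on the robot's side. Origin at its underside, to be left alone.
- weight: Bystander: small brass weight with a knob, 48 mm across, 58 mm tall, standing beyond the press's far leg. Origin at its underside, to be left alone.
- lacquer: Bystander: small amber jar with a dark cap, 52 mm across, 75 mm tall, standing past the press's stop. Origin at its underside, to be left alone.
- screwdriver: Bystander: screwdriver lying on the bench at the right. Origin at its underside, to be left alone.
- plane: Bystander: small wood-and-steel block plane, 150 x 50 mm, about 80 mm tall. Origin at its underside, to be left alone.
- bracewood: Bystander: pale stick of bracing wood 120 x 30 x 30 mm lying on the bench. Origin at its underside, to be left alone.
- hammer: Bystander: small hammer lying at the back of the bench. Origin at its underside, to be left alone.
Mind the look-alikes: they are no part of the job. Of the things that look like the blank, take the one that is farthest from the robot's base at the start.

How it is judged (in metres and radians):
On the way, in this order (a step that is already met when the one before it is completed fails the run):
1. the blank lies flat under the beam, against the stop bar, before the turn-button is closed (x of blank in the frame of press between -0.022 and -0.012 m and y of blank in the frame of press between -0.01 and 0.01 m and angle between the x axis of blank and the x axis of press, either way round below 0.1 rad and angle between blank's own z axis and vertical below 0.05 rad and height (world z) of blank below 0.004 m and value of joint button below 1.5 rad), for 0.2 s.
2. the turn-button is closed behind the blank (x of blank in the frame of press between -0.022 and -0.012 m and y of blank in the frame of press between -0.01 and 0.01 m and angle between the x axis of blank and the x axis of press, either way round below 0.1 rad and angle between blank's own z axis and vertical below 0.05 rad and height (world z) of blank below 0.004 m and value of joint button above 2.2 rad), for 0.2 s.
At the end, for the whole second after the job is handed in: The blank lies flat and at rest under the beam, within 5 mm of the stop bar, within 10 mm of the middle and 0.1 rad of straight; the turn-button is within 0.1 rad of fully closed; nothing is touched by the robot (all of step 2 and linear speed of blank below 0.01 m/s).
It fails at once if the blank or the press is touched with the arm or the gripper's body instead of the fingers (contact force between the arm and blank above 3 N or contact force between the arm and press above 3 N).
It fails at once if the blank is tipped or lifted (over 0.1 rad, or 10 mm) (angle between blank's own z axis and vertical above 0.1 rad or height (world z) of blank above 0.01 m).
It fails at once if the blank, the turn-button or the press is pinched or pushed hard (fingers over 30 N) (contact force between the fingers and blank above 30 N or contact force between the fingers and press above 30 N).
It fails at once if another thing on the bench is shifted by more than 20 mm or tipped (distance of any of glue, weight, lacquer, screwdriver, plane, bracewood, hammer from where it was at the start of the episode above 0.02 m or angle between any of glue, weight, lacquer, plane's own z axis and vertical above 0.5 rad).
It also fails if it takes over 72 s, if anything falls off the work surface, if the arm or the gripper's body presses on something with over 40 N, if the wrist force passes 120 N, or if a joint passes its speed limit or range.

## Working session

There is one attempt and no reset: what is moved stays moved. The work goes in short steps, Python scripts to look and compute and a tool call to move; the robot and the scene stay as the last step left them, time stands still between calls to the robot, and variables do not carry over. Pictures are saved under pics/ and viewed, and the job is handed in when it is done.

Besides the shell and the picture viewer there is one more tool, called by a JSON object that holds its "fn" and its "kwargs". carry_out: Moves the arm, as the interface text tells. Its arguments: {"type":"object","properties":{"plan":{"type":"array"},"fingers":{"type":"number"}},"required":["plan"]}

```bash
ls; mkdir -p pics; python3 - <<'E'
from workcell import env
import cv2
s=env.read_state();print(s['time_s'],s['tcp_pos'],s['tool_rot'],s['force'],s['finger_gap'],env.grasp_offset)
for n in ['top','side','wrist']:
    cv2.imwrite(f'pics/{n}0.png',env.camera(n)); print(n,env.camera_params(n))
E
```

```text
pics
0.0 [ 0.25164988 -0.57115495  0.20938008] [[ 9.15192615e-01  4.03016095e-01 -7.10070579e-04]
 [ 4.03016632e-01 -9.15189823e-01  2.27653432e-03]
 [ 2.67630606e-04 -2.36963765e-03 -9.99997157e-01]] [ 0.04131602 -0.5506315  -0.21958909] 0.9978627613077611 0.0187
top {'K': array([[401.32417395,   0.        , 312.78222057],
       [  0.        , 401.32417395, 202.6674441 ],
       [  0.        ,   0.        ,   1.        ]]), 'rvec': array([ 2.16751648, -2.16378968,  0.107561  ]), 'tvec': array([-0.08912988,  0.48129769,  1.09758642])}
side {'K': array([[444.30836124,   0.        , 315.41622164],
       [  0.        , 444.30836124, 190.78547131],
       [  0.        ,   0.        ,   1.        ]]), 'rvec': array([ 0.50324618, -2.68322052,  1.1744317 ]), 'tvec': array([0.4238571 , 0.21371859, 1.2415578 ])}
wrist {'K': array([[292.08704351,   0.        , 319.4826582 ],
       [  0.        , 292.08704351, 200.87139261],
       [  0.        ,   0.        ,   1.        ]]), 'rvec': array([-2.4403662 ,  1.59142665,  0.21485901]), 'tvec': array([-0.62243302, -0.03528063,  0.37939482])}
```

View pics/top0.png

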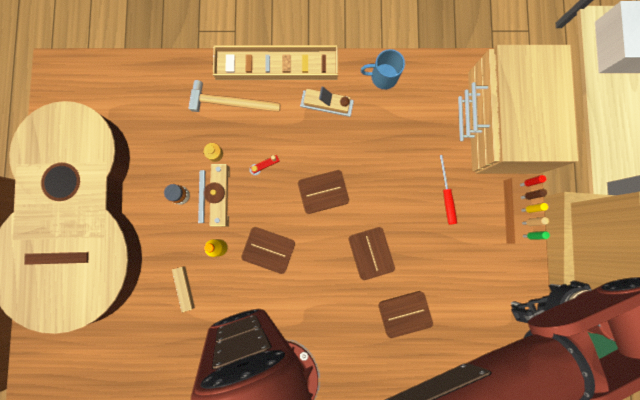

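View pics/side0.png

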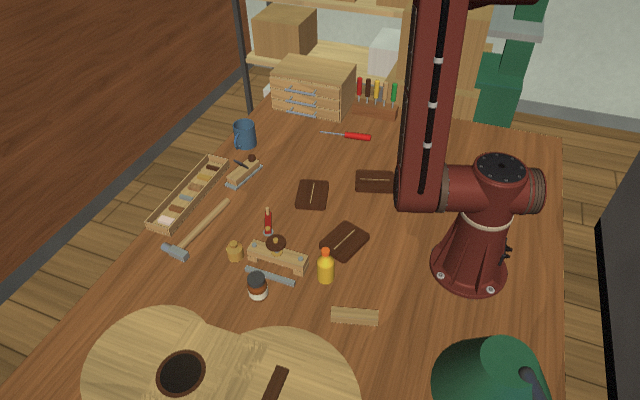

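View pics/wrist0.png

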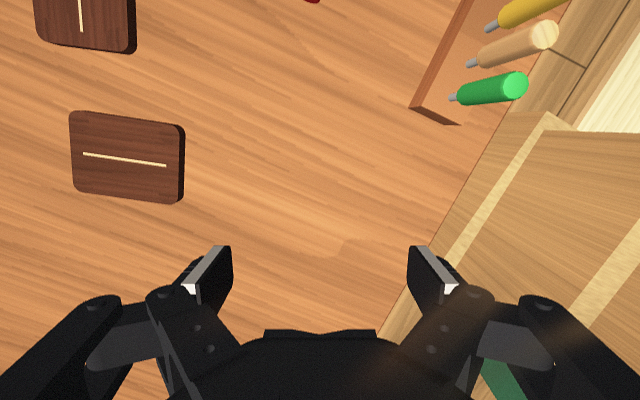

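The top view shows the press around (212,195), with the stop bar at (201,197), the red button at (265,163) and four blanks at (324,191), (268,250), (372,253) and (405,314). I'll measure their positions next.

```bash
cat > h.py <<'E'
import numpy as np, cv2
from workcell import env
def ray(name,uv,z,P=None):
    P=P or env.camera_params(name); R,_=cv2.Rodrigues(P['rvec']); t=P['tvec'].ravel()
    uv=np.atleast_2d(np.float32(uv))
    d=np.c_[(uv-P['K'][:2,2])/P['K'][0,0],np.ones(len(uv))]@R
    c=-R.T@t
    return c+d*((z-c[2])/d[:,2])[:,None]
def proj(name,X,P=None):
    P=P or env.camera_params(name)
    return cv2.projectPoints(np.float64(X).reshape(-1,1,3),P['rvec'],P['tvec'],P['K'],None)[0].reshape(-1,2)
def line_ang(m): pass
E
python3 - <<'E'
from h import *
im=cv2.imread('pics/top0.png')
print(ray('top',[[324,191],[268,250],[372,253],[405,314]],.016))
c=im[130:240,160:360]; cv2.imwrite('pics/crop0.png',cv2.resize(c,None,fx=4,fy=4,interpolation=cv2.INTER_CUBIC)[:600,:800])
E
```

```text
[[ 0.51558893 -0.11990832  0.016     ]
 [ 0.3495964   0.03625523  0.016     ]
 [ 0.341899   -0.25320103  0.016     ]
 [ 0.17640156 -0.34123931  0.016     ]]
```

View pics/crop0.png

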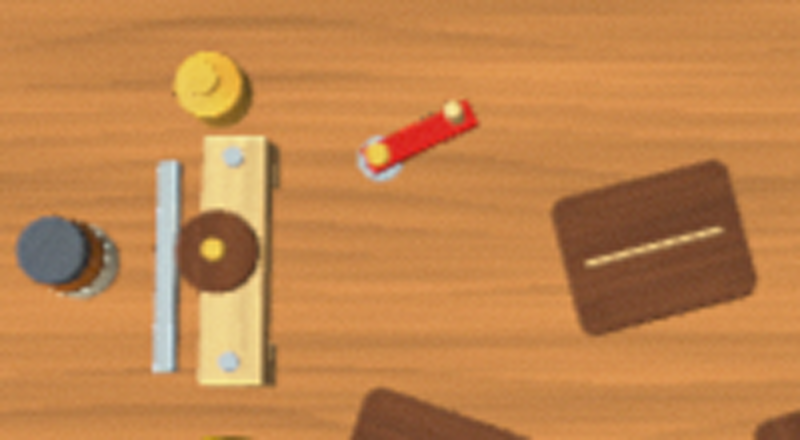

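```bash
cat >> h.py <<'E'
def comp(im,lo,hi,seed,r=25):
    hsv=cv2.cvtColor(im,cv2.COLOR_BGR2HSV); m=cv2.inRange(hsv,np.array(lo),np.array(hi))
    n,l,st,ce=cv2.connectedComponentsWithStats(m)
    ok=[i for i in range(1,n) if st[i,4]>15]
    i=min(ok,key=lambda i:np.hypot(*(ce[i]-seed)))
    c=max(cv2.findContours((l==i).astype(np.uint8),cv2.RETR_EXTERNAL,cv2.CHAIN_APPROX_NONE)[0],key=cv2.contourArea)
    return c.reshape(-1,2).astype(np.float32),st[i,4]
def rect(name,c,z):
    w=ray(name,c,z)[:,:2].astype(np.float32)
    return cv2.minAreaRect(w*1000)
E
python3 - <<'E'
from h import *
im=cv2.imread('pics/top0.png'); hsv=cv2.cvtColor(im,cv2.COLOR_BGR2HSV)
for p in [(324,180),(201,200),(217,180),(258,165),(320,300),(273,158),(254,168)]: print(p,hsv[p[1],p[0]])
for nm,lo,hi,s,z in [('bar',(90,20,100),(120,120,255),(201,197),.014),('beam',(15,60,150),(35,140,255),(216,195),.046),('btn',(0,200,100),(6,255,255),(263,164),.015),('blank',(0,60,20),(14,255,115),(324,191),.016)]:
    c,a=comp(im,lo,hi,s); print(nm,a,c.mean(0),cv2.minAreaRect(c),rect('top',c,z))
    if nm=='btn' or 1: print(cv2.boxPoints(rect('top',c,z)))
E
```

```text
(324, 180) [ 12 164 121]
(201, 200) [ 94  21 211]
(217, 180) [ 22 103 239]
(258, 165) [  0 213 218]
(320, 300) [ 15 163 216]
(273, 158) [ 22 103 243]
(254, 168) [ 24 169 235]
bar 23 [200.42857 194.11429] ((201.0, 194.5), (15.0, 2.0), 90.0) ((505.5162048339844, 228.57640075683594), (42.84989547729492, 5.67949104309082), 1.7875230312347412)
[[484.0131  230.74646]
 [484.19028 225.06973]
 [527.0193  226.40634]
 [526.84216 232.08307]]
beam 732 [218.92352 194.61177] ((217.6822509765625, 194.9813995361328), (16.404855728149414, 62.32481384277344), 1.3019527196884155) ((500.781982421875, 173.3790283203125), (172.12857055664062, 45.27622604370117), 0.35291287302970886)
[[414.5799  195.4866 ]
 [414.85876 150.21124]
 [586.9841  151.27145]
 [586.7052  196.54681]]
btn 130 [267.47458 162.9661 ] ((266.0926513671875, 163.0341339111328), (6.565245151519775, 25.00380516052246), 65.224853515625) ((595.9794311523438, 45.1314582824707), (19.075111389160156, 71.17662811279297), 25.282066345214844)
[[572.15656   73.23774 ]
 [602.55426    8.878674]
 [619.8023    17.025177]
 [589.4046    81.38425 ]]
blank 180 [323.46603 186.83495] ((322.86273193359375, 185.767333984375), (9.544812202453613, 41.92985534667969), 80.31121826171875) ((530.5501098632812, -116.70033264160156), (27.289655685424805, 118.68053436279297), 9.844474792480469)
[[ 506.9605   -60.56674]
 [ 527.2519  -177.49976]
 [ 554.1397  -172.83392]
 [ 533.8483   -55.90091]]
```

The beam fits well at 172 x 45 mm. Next I'll fix the blank and bar masks.

```bash
cat >> h.py <<'E'
BL=((0,60,20),(179,255,150))
pc=np.array([500.8,173.4]); pa=np.deg2rad(90.35)
Rp=np.array([[np.cos(pa),-np.sin(pa)],[np.sin(pa),np.cos(pa)]])
def inpress(w): return (np.atleast_2d(w)-pc)@Rp
def toworld(p): return np.atleast_2d(p)@Rp.T+pc
E
python3 - <<'E'
from h import *
im=cv2.imread('pics/top0.png')
for nm,lo,hi,s,z in [('bar',(80,10,150),(120,120,255),(201,197),.014),('blank',*BL,(324,191),.016),('line',(15,60,175),(35,130,255),(324,190),.016),('piv',(20,140,180),(35,255,255),(254,168),.02),('dow',(15,60,210),(30,140,255),(273,157),.045),('piv',(80,10,150),(120,90,255),(255,172),.0)]:
    c,a=comp(im,lo,hi,s); r=rect('top',c,z); print(nm,a,c.mean(0),r,inpress(r[0]))
print('pivot pred px',proj('top',np.r_[toworld([-95,-78])[0]/1000,.02]))
for n,uv,z in [('glue',(216,247),.12),('weight',(209,149),.058)]: print(n,ray('top',uv,z)*1000)
E
```

```text
bar 173 [201.15094 196.48112] ((500.1643981933594, 227.75238037109375), (145.50672912597656, 10.535000801086426), 0.33654239773750305) [[54.35524892  0.30357221]]
blank 1514 [323.06848 191.52055] ((514.4560546875, -117.3427963256836), (100.903076171875, 128.54884338378906), 14.448187828063965) [[-290.82079129  -11.87976427]]
line 46 [323.      191.10938] ((515.4176635742188, -117.16790771484375), (4.033977031707764, 93.32815551757812), 15.120291709899902) [[-290.65178004  -12.84242354]]
piv 19 [253.91667 168.08333] ((580.5650024414062, 78.66096496582031), (11.560800552368164, 11.353014945983887), 1.014811635017395) [[-95.22452106 -79.18478997]]
dow 292 [218.41667 174.52777] ((553.2723388671875, 175.58624267578125), (68.21489715576172, 41.61134338378906), 1.4160476922988892) [[  1.8656686  -52.48471476]]
piv 173 [201.15094 196.48112] ((501.8451232910156, 231.7463836669922), (147.31387329101562, 10.66584587097168), 0.3365402817726135) [[58.3389108  -1.40151935]]
pivot pred px [[253.91621697 168.41923667]]
glue [[358.28211574 156.07887237 120.        ]]
weight [[626.26472556 197.82537893  58.        ]]
```

```bash
python3 - <<'E'
from h import *
s=env.read_state();P=env.camera_params('wrist');R,_=cv2.Rodrigues(P['rvec']);T=np.array(s['tool_rot'])
c=-R.T@P['tvec'].ravel(); print('cam in tool',T.T@(c-s['tcp_pos'])*1000); print('cam axes in tool',T.T@R.T)
print(np.array(s['tcp_pos'])*1000)
E
```

```text
cam in tool [  65.14283185   -1.32231874 -164.25714044]
cam axes in tool [[-4.61881286e-05 -9.65096173e-01 -2.61895732e-01]
 [ 9.99999854e-01  9.61992173e-05 -5.30858665e-04]
 [ 5.37523830e-04 -2.61895718e-01  9.65096028e-01]]
[ 251.69505645 -571.36470154  209.65451132]
```

{"fn": "carry_out", "kwargs": {"plan": [{"x":25,"y":30,"z":0,"twist":8},{"x":55,"y":68,"z":0,"twist":16},{"x":85,"y":105,"z":0,"twist":24},{"x":115,"y":142,"z":0,"twist":32},{"x":145,"y":178,"z":0,"twist":40}], "fingers": 50}}

```text
time_s: 0.65
tcp_pos: [0.3974, -0.3915, 0.2093]
tool_rot: [[0.437, 0.899, -0.002], [0.899, -0.437, 0.001], [0.001, -0.002, -1.0]]
force: [-0.1, -0.5, 0.1]
finger_gap: 0.501
```

{"fn": "carry_out", "kwargs": {"plan": [{"x":30,"y":37,"z":0,"twist":8},{"x":60,"y":74,"z":0,"twist":16},{"x":90,"y":111,"z":0,"twist":24},{"x":120,"y":148,"z":0,"twist":32},{"x":145,"y":178,"z":0,"twist":40}]}}

```text
time_s: 1.15
tcp_pos: [0.5434, -0.2111, 0.209]
tool_rot: [[-0.25, 0.968, -0.003], [0.968, 0.25, 0.001], [0.001, -0.002, -1.0]]
force: [0.7, 0.2, 0.7]
finger_gap: 0.496
```

```bash
cat >> h.py <<'E'
def st():
    s=env.read_state();T=np.array(s['tool_rot']);p=np.array(s['tcp_pos'])*1000
    print('t',s['time_s'],'tcp',p.round(1),'yaw',np.rad2deg(np.arctan2(T[1,0],T[0,0])).round(2),'tilt',np.rad2deg(np.arccos(-T[2,2])).round(2),'F',np.round(s['force'],2),'gap',s['finger_gap'])
    return s
E
python3 - <<'E'
from h import *
st(); cv2.imwrite('pics/w1.png',env.camera('wrist')); cv2.imwrite('pics/t1.png',env.camera('top'))
E
```

```text
t 1.15 tcp [ 543.4 -211.1  209. ] yaw 104.47 tilt 0.15 F [0.68 0.24 0.74] gap 0.4962637431625258
```

View pics/w1.png

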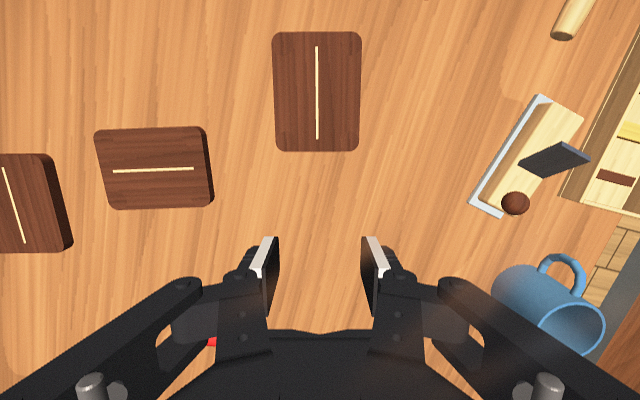

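View pics/t1.png

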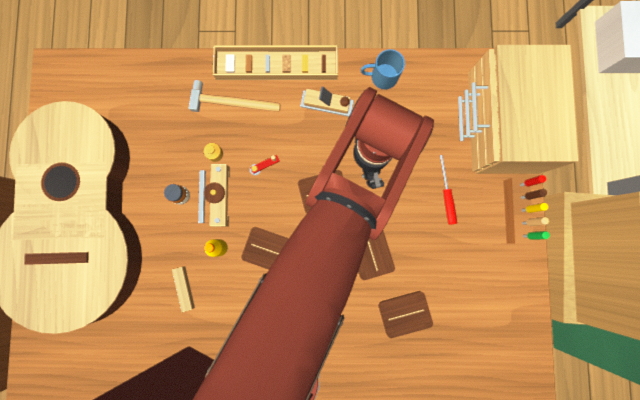

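The blank sits straight ahead between the fingers at (317,92), with its line vertical. I'll refine its pose from the wrist view.

```bash
python3 - <<'E'
from h import *
im=cv2.imread('pics/w1.png')
c,a=comp(im,*BL,(317,92)); print(a,cv2.boundingRect(c)); r=rect('wrist',c,.016); print(r)
c,a=comp(im,(15,60,175),(35,130,255),(317,92)); print(a,rect('wrist',c,.016))
E
```

```text
9874 (272, 32, 90, 120)
((515.3794555664062, -115.61195373535156), (100.01193237304688, 129.182373046875), 14.478946685791016)
189 ((515.337890625, -115.45301818847656), (3.0094308853149414, 101.03111267089844), 15.378689765930176)
```

{"fn": "carry_out", "kwargs": {"plan": [{"x":-3,"y":-1,"z":-40,"twist":0},{"x":-3,"y":-1,"z":-80,"twist":0},{"x":-3,"y":-1,"z":-120,"twist":0},{"x":-3,"y":-1,"z":-155,"twist":0},{"x":-3,"y":-1,"z":-180,"twist":0}]}}

```text
time_s: 1.75
tcp_pos: [0.539, -0.2101, 0.0257]
tool_rot: [[-0.249, 0.969, -0.006], [0.969, 0.249, 0.004], [0.005, -0.005, -1.0]]
force: [0.5, 1.1, 0.7]
finger_gap: 0.499
```

{"fn": "carry_out", "kwargs": {"plan": [{"x":0,"y":0,"z":-9,"twist":0},{"x":0,"y":0,"z":-17,"twist":0},{"x":0,"y":0,"z":-23,"twist":0},{"x":0,"y":0,"z":-24,"twist":0}]}}

```text
time_s: 2.15
tcp_pos: [0.5396, -0.2106, 0.0022]
tool_rot: [[-0.248, 0.969, -0.005], [0.969, 0.248, 0.003], [0.004, -0.004, -1.0]]
force: [0.1, 0.0, 0.8]
finger_gap: 0.502
```

```bash
python3 - <<'E'
from h import *
st(); cv2.imwrite('pics/w2.png',env.camera('wrist')); cv2.imwrite('pics/s2.png',env.camera('side'))
E
```

```text
t 2.15 tcp [ 539.6 -210.6    2.2] yaw 104.37 tilt 0.32 F [0.08 0.01 0.76] gap 0.5017073156499734
```

View pics/w2.png

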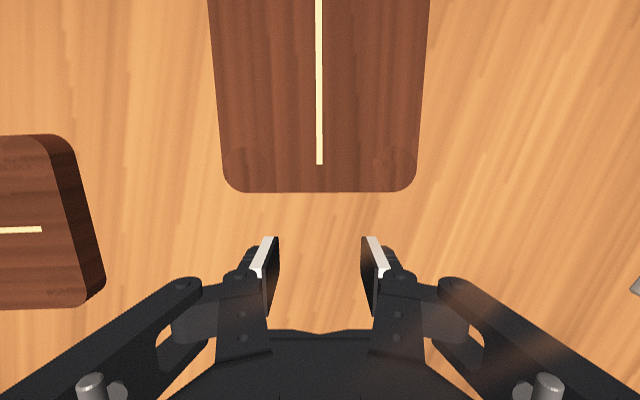

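View pics/s2.png

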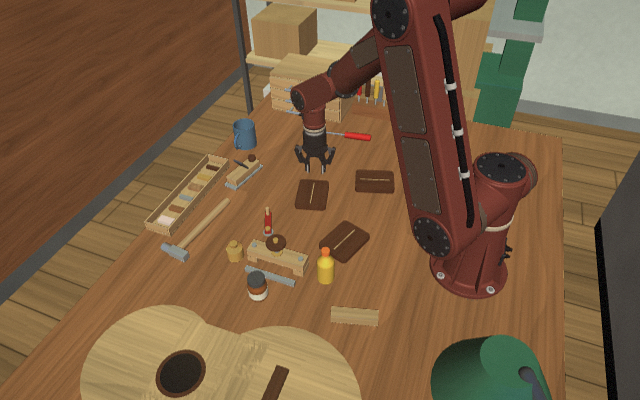

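```bash
cat > path.py <<'E'
import numpy as np
C=np.array([515.3,-115.8]);th=np.deg2rad(104.6);L=107;D=76
for s in np.arange(-22,0.1,5.5):
    pass
ds=7; s=0
i=0
while s<=L+1:
    h=np.array([np.cos(th),np.sin(th)]); print(i,round(s),'C',C.round(1),'TCP',(C-D*h).round(1),'yaw',np.rad2deg(th).round(2))
    dth=-np.deg2rad(14.25)*ds/L
    C=C+ds*np.array([np.cos(th+dth/2),np.sin(th+dth/2)]); th+=dth; s+=ds;i+=1
E
python3 path.py
```

```text
0 0 C [ 515.3 -115.8] TCP [ 534.5 -189.3] yaw 104.6
1 7 C [ 513.6 -109. ] TCP [ 531.5 -182.9] yaw 103.67
2 14 C [ 512.  -102.2] TCP [ 528.7 -176.3] yaw 102.74
3 21 C [510.5 -95.4] TCP [ 526.1 -169.7] yaw 101.8
4 28 C [509.1 -88.5] TCP [ 523.5 -163.1] yaw 100.87
5 35 C [507.9 -81.6] TCP [ 521.  -156.5] yaw 99.94
6 42 C [506.7 -74.7] TCP [ 518.6 -149.8] yaw 99.01
7 49 C [505.7 -67.8] TCP [ 516.3 -143. ] yaw 98.07
8 56 C [504.7 -60.8] TCP [ 514.2 -136.3] yaw 97.14
9 63 C [503.9 -53.9] TCP [ 512.2 -129.4] yaw 96.21
10 70 C [503.2 -46.9] TCP [ 510.2 -122.6] yaw 95.28
11 77 C [502.6 -40. ] TCP [ 508.4 -115.7] yaw 94.35
12 84 C [502.2 -33. ] TCP [ 506.7 -108.8] yaw 93.41
13 91 C [501.8 -26. ] TCP [ 505.1 -101.9] yaw 92.48
14 98 C [501.6 -19. ] TCP [503.6 -95. ] yaw 91.55
15 105 C [501.4 -12. ] TCP [502.3 -88. ] yaw 90.62
```

{"fn": "carry_out", "kwargs": {"plan": [{"x":-1.5,"y":6,"z":1,"twist":0},{"x":-3,"y":12,"z":1,"twist":0},{"x":-4,"y":17,"z":1,"twist":0.2},{"x":-5,"y":21,"z":1,"twist":0.2},{"x":-6,"y":24,"z":1,"twist":0}]}}

```text
time_s: 2.75
tcp_pos: [0.5338, -0.186, 0.0039]
tool_rot: [[-0.249, 0.969, -0.004], [0.969, 0.249, 0.003], [0.004, -0.003, -1.0]]
force: [-0.7, 0.4, 0.2]
finger_gap: 0.5
```

```bash
python3 - <<'E'
from h import *
st(); cv2.imwrite('pics/w3.png',env.camera('wrist'))
E
```

```text
t 2.75 tcp [ 533.8 -186.     3.9] yaw 104.4 tilt 0.27 F [-0.7   0.38  0.22] gap 0.5003441015639922
```

View pics/w3.png

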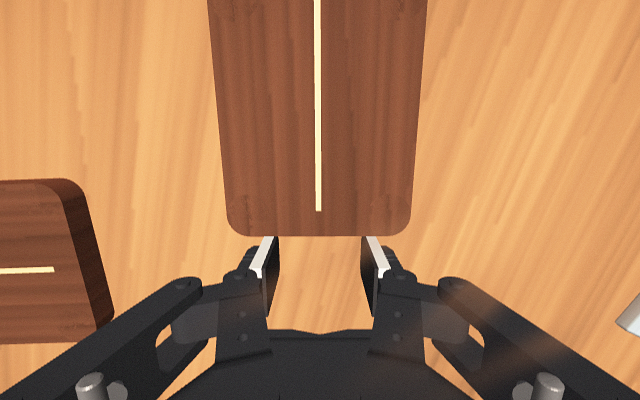

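The rear edge (row 236) is level with the pad fronts, so contact is about to be made. Now I'll push along the arc.

{"fn": "carry_out", "kwargs": {"plan": [{"x":-2,"y":4,"z":0,"twist":-0.3},{"x":-4.5,"y":10,"z":0,"twist":-1},{"x":-7,"y":16,"z":0,"twist":-2},{"x":-9.5,"y":22.5,"z":0,"twist":-2.9},{"x":-12,"y":29,"z":0,"twist":-3.8}]}}

```text
time_s: 3.3
tcp_pos: [0.5212, -0.156, 0.0037]
tool_rot: [[-0.183, 0.983, -0.005], [0.983, 0.183, 0.003], [0.004, -0.004, -1.0]]
force: [0.2, -0.1, -0.0]
finger_gap: 0.502
```

```bash
cat >> h.py <<'E'
def look(tag):
    s=st(); P=env.camera_params('wrist'); im=env.camera('wrist'); cv2.imwrite(f'pics/{tag}.png',im)
    hsv=cv2.cvtColor(im,cv2.COLOR_BGR2HSV); 
    c,a=comp(im,(15,60,165),(35,150,255),(318,120)); r=rect('wrist',c,.016)
    w=ray('wrist',c,.016,P)[:,:2]*1000; vx,vy,x0,y0=cv2.fitLine(w.astype(np.float32),cv2.DIST_L2,0,.01,.01).ravel()
    if vy<0: vx,vy=-vx,-vy
    n=w@[vx,vy]; rear=w[n<n.min()+2].mean(0)
    print('line area',a,'heading',np.rad2deg(np.arctan2(vy,vx)).round(2),'rear end',rear.round(1),'in press',inpress(rear).round(1), 'centre',(rear+50*np.array([vx,vy])).round(1),inpress(rear+50*np.array([vx,vy])).round(1))
E
python3 -c "
from h import *
look('w4')"
```

```text
t 3.3 tcp [ 521.2 -156.     3.7] yaw 100.52 tilt 0.33 F [ 0.19 -0.08 -0.01] gap 0.5020086761328949
line area 7247 heading 11.12 rear end [454.9 -61.2] in press [[-234.3   47.4]] centre [503.9 -51.6] [[-225.    -1.8]]
```

View pics/w4.png

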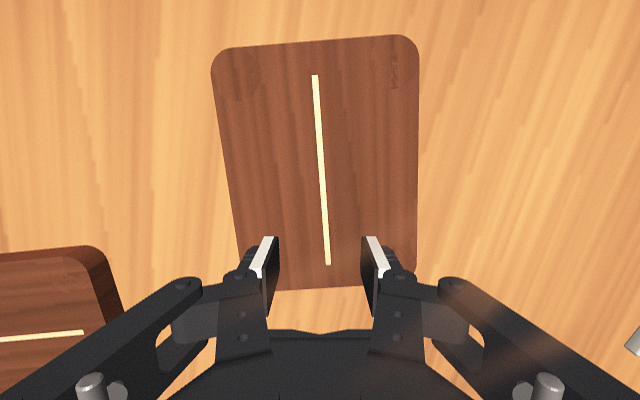

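```bash
python3 - <<'E'
from h import *
s=env.read_state();P=env.camera_params('wrist');T=np.array(s['tool_rot'])
for p in [(0,0,0),(11,21,0),(-11,21,0),(11,21,-10),(-11,21,-10),(11,21,-40),(11,36,-10)]:
    print(p,proj('wrist',np.array(s['tcp_pos'])+T@np.array(p)/1000).round(0))
im=cv2.imread('pics/w4.png')
c,a=comp(im,*BL,(317,130)); print(a,cv2.boundingRect(c))
hsv=cv2.cvtColor(im,cv2.COLOR_BGR2HSV)
m=cv2.inRange(hsv,(15,40,185),(35,150,255)); 
c,a=comp(im,(18,40,200),(35,130,255),(318,170));print(a,cv2.boundingRect(c))
w=ray('wrist',[[315,75],[328,265],[211,65],[418,50],[320,290]],.016)*1000; print(w.round(1))
E
```

```text
(0, 0, 0) [[322. 237.]]
(11, 21, 0) [[357. 220.]]
(-11, 21, 0) [[356. 254.]]
(11, 21, -10) [[360. 226.]]
(-11, 21, -10) [[358. 262.]]
(11, 21, -40) [[368. 248.]]
(11, 36, -10) [[386. 226.]]
16677 (295, 35, 124, 254)
953 (312, 75, 19, 190)
[[ 500.7  -68.    16. ]
 [ 526.1 -165.9   16. ]
 [ 450.9  -72.7   16. ]
 [ 546.7  -48.3   16. ]
 [ 524.5 -182.6   16. ]]
```

The tool passed over the blank without moving it: heading is unchanged and the force is 0. Half open, the tips must be well above the TCP. I'll go back and find the tip height by touching the bench.

{"fn": "carry_out", "kwargs": {"plan": [{"x":1,"y":-4,"z":12,"twist":0},{"x":6,"y":-19,"z":16,"twist":1},{"x":11,"y":-34,"z":16,"twist":2},{"x":16,"y":-48,"z":16,"twist":3},{"x":19,"y":-57,"z":10,"twist":4}]}}

```text
time_s: 3.85
tcp_pos: [0.5416, -0.2141, 0.0155]
tool_rot: [[-0.251, 0.968, -0.002], [0.968, 0.251, 0.002], [0.002, -0.001, -1.0]]
force: [0.2, -0.1, 0.5]
finger_gap: 0.501
```

{"fn": "carry_out", "kwargs": {"plan": [{"x":0,"y":0,"z":-8,"twist":0},{"x":0,"y":0,"z":-13,"twist":0},{"x":0,"y":0,"z":-15,"twist":0},{"x":0,"y":0,"z":-16,"twist":0},{"x":0,"y":0,"z":-17,"twist":0}]}}

```text
time_s: 4.35
tcp_pos: [0.5414, -0.2136, -0.0018]
tool_rot: [[-0.252, 0.968, -0.002], [0.968, 0.252, 0.002], [0.003, -0.002, -1.0]]
force: [-0.3, 0.0, 0.3]
finger_gap: 0.502
```

```bash
python3 - <<'E'
from h import *
st(); cv2.imwrite('pics/w5.png',env.camera('wrist')); im=env.camera('side'); cv2.imwrite('pics/s5.png',cv2.resize(im[130:230,250:400],None,fx=5,fy=5))
E
```

```text
t 4.35 tcp [ 541.4 -213.6   -1.8] yaw 104.57 tilt 0.18 F [-0.32  0.01  0.3 ] gap 0.5022617248135292
```

View pics/s5.png

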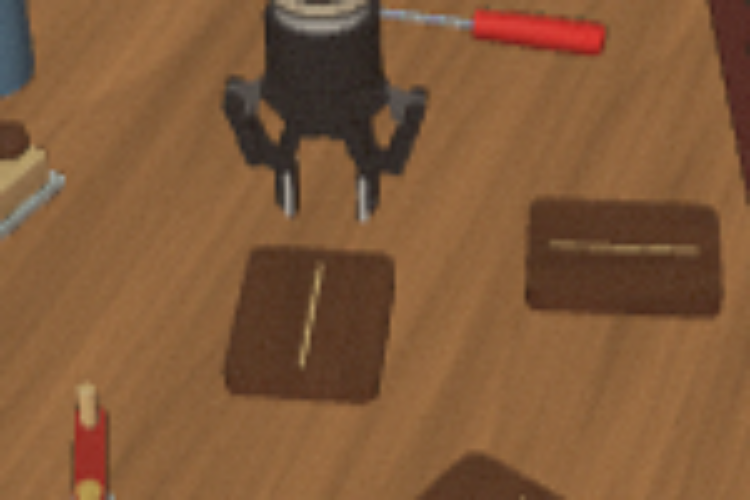

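View pics/w5.png

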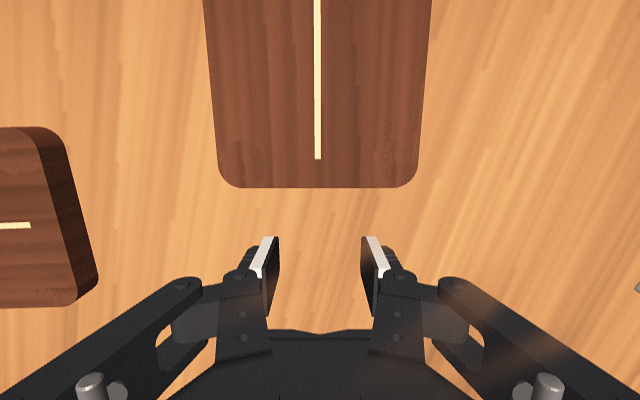

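```bash
python3 - <<'E'
from h import *
s=env.read_state();T=np.array(s['tool_rot'])
for z in [0,10,20,30]:
    for y in [-25,25]:
        q=np.array(s['tcp_pos'])+T@np.array([0,y,0])/1000; q[2]=z/1000
        print(z,y,(proj('side',q)-[250,130])*5)
E
```

```text
0 -25 [[362.98593684 234.45306973]]
0 25 [[291.50330781 229.64869686]]
10 -25 [[362.86009325 223.45915806]]
10 25 [[291.06377662 218.67130089]]
20 -25 [[362.73313495 212.3678634 ]]
20 25 [[290.62036548 207.59700247]]
30 -25 [[362.60504706 201.17788605]]
30 25 [[290.1730228  196.42451283]]
```

The side view puts the tips at roughly 12 mm with the TCP at −2, so I need to go about 7 mm lower.

{"fn": "carry_out", "kwargs": {"plan": [{"x":0,"y":0,"z":-2,"twist":0},{"x":0,"y":0,"z":-4,"twist":0},{"x":0,"y":0,"z":-6,"twist":0},{"x":0,"y":0,"z":-7,"twist":0}]}}

```text
time_s: 4.85
tcp_pos: [0.5414, -0.2137, -0.0089]
tool_rot: [[-0.251, 0.968, -0.002], [0.968, 0.251, 0.002], [0.003, -0.002, -1.0]]
force: [-0.6, -0.1, -0.3]
finger_gap: 0.494
```

{"fn": "carry_out", "kwargs": {"plan": [{"x":0,"y":0,"z":-1,"twist":0},{"x":0,"y":0,"z":-2,"twist":0},{"x":0,"y":0,"z":-3,"twist":0}]}}

```text
time_s: 5.15
tcp_pos: [0.5414, -0.2137, -0.012]
tool_rot: [[-0.251, 0.968, -0.002], [0.968, 0.251, 0.002], [0.002, -0.002, -1.0]]
force: [0.3, -0.1, -0.4]
finger_gap: 0.503
```

{"fn": "carry_out", "kwargs": {"plan": [{"x":0,"y":0,"z":-1,"twist":0},{"x":0,"y":0,"z":-1,"twist":0}]}}

```text
time_s: 5.35
tcp_pos: [0.5413, -0.2137, -0.0131]
tool_rot: [[-0.251, 0.968, -0.003], [0.968, 0.251, 0.002], [0.003, -0.002, -1.0]]
force: [0.0, -0.2, -0.3]
finger_gap: 0.498
```

{"fn": "carry_out", "kwargs": {"plan": [{"x":0,"y":0,"z":-1,"twist":0},{"x":0,"y":0,"z":-1,"twist":0}]}}

```text
time_s: 5.55
tcp_pos: [0.5412, -0.2136, -0.0143]
tool_rot: [[-0.251, 0.968, -0.003], [0.968, 0.251, 0.002], [0.003, -0.002, -1.0]]
force: [-0.4, 0.9, -0.6]
finger_gap: 0.501
```

{"fn": "carry_out", "kwargs": {"plan": [{"x":0,"y":0,"z":-1,"twist":0},{"x":0,"y":0,"z":-1,"twist":0}]}}

```text
time_s: 5.75
tcp_pos: [0.541, -0.2135, -0.0155]
tool_rot: [[-0.251, 0.968, -0.003], [0.968, 0.251, 0.002], [0.003, -0.003, -1.0]]
force: [0.5, 1.1, 0.1]
finger_gap: 0.499
```

{"fn": "carry_out", "kwargs": {"plan": [{"x":0,"y":0,"z":-1,"twist":0},{"x":0,"y":0,"z":-1,"twist":0}]}}

```text
time_s: 5.95
tcp_pos: [0.5409, -0.2135, -0.0166]
tool_rot: [[-0.251, 0.968, -0.003], [0.968, 0.251, 0.002], [0.003, -0.003, -1.0]]
force: [0.0, 0.4, 0.5]
finger_gap: 0.498
```

```bash
python3 - <<'E'
from h import *
st(); cv2.imwrite('pics/w6.png',env.camera('wrist')); im=env.camera('side'); cv2.imwrite('pics/s6.png',cv2.resize(im[130:190,280:355],None,fx=8,fy=8))
s=env.read_state();T=np.array(s['tool_rot'])
for z in [0,5,10]:
    for y in [-25,25]:
        q=np.array(s['tcp_pos'])+T@np.array([0,y,0])/1000; q[2]=z/1000
        print(z,y,(proj('side',q)-[280,130])*8)
E
```

```text
t 5.95 tcp [ 540.9 -213.5  -16.6] yaw 104.56 tilt 0.24 F [0.02 0.38 0.45] gap 0.49759847361374865
0 -25 [[341.8387366  375.85508357]]
0 25 [[227.43684246 368.15831262]]
5 -25 [[341.74059408 367.07879028]]
5 25 [[227.08816663 359.39513543]]
10 -25 [[341.64201871 358.26378925]]
10 25 [[226.73795824 350.59344072]]
```

View pics/s6.png

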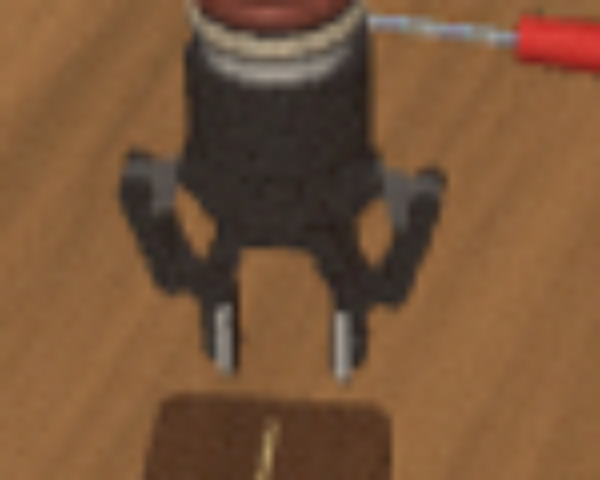

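{"fn": "carry_out", "kwargs": {"plan": [{"x":0,"y":0,"z":3.5,"twist":0},{"x":-2,"y":7,"z":3.5,"twist":0},{"x":-4,"y":14,"z":3.5,"twist":0},{"x":-5.5,"y":20,"z":3.5,"twist":0},{"x":-6.5,"y":24,"z":3.5,"twist":0}]}}

```text
time_s: 6.55
tcp_pos: [0.5343, -0.1889, -0.013]
tool_rot: [[-0.252, 0.968, -0.003], [0.968, 0.252, 0.002], [0.003, -0.003, -1.0]]
force: [-0.0, -1.1, -1.1]
finger_gap: 0.501
```

{"fn": "carry_out", "kwargs": {"plan": [{"x":-1,"y":3,"z":0,"twist":0},{"x":-2,"y":6,"z":0,"twist":0},{"x":-3,"y":9,"z":0,"twist":0}]}}

```text
time_s: 6.85
tcp_pos: [0.5312, -0.1798, -0.013]
tool_rot: [[-0.252, 0.968, -0.003], [0.968, 0.252, 0.002], [0.002, -0.003, -1.0]]
force: [1.0, -0.6, -0.3]
finger_gap: 0.499
```

```bash
python3 - <<'E'
from h import *
st(); cv2.imwrite('pics/w7.png',env.camera('wrist'))
E
```

```text
t 6.85 tcp [ 531.2 -179.8  -13. ] yaw 104.61 tilt 0.2 F [ 1.   -0.64 -0.25] gap 0.4990255937616489
```

View pics/w7.png

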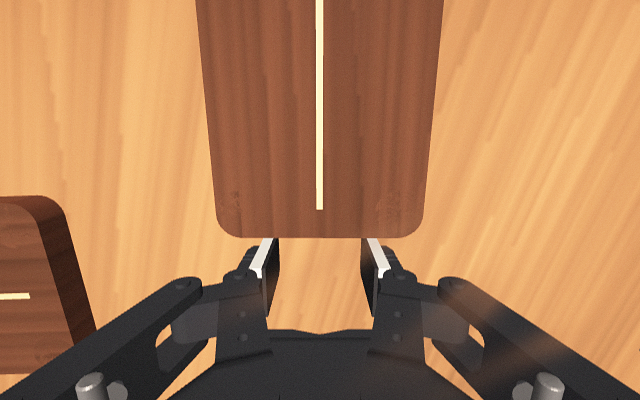

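```bash
python3 - <<'E'
from h import *
def sgn(n): return n
for f,st_ in [('w3',None)]: pass
s=env.read_state()
print(ray('wrist',[[319,210],[319,237],[319,0]],.016)*1000)
# previous: line rear end from t=0 pose
th=np.deg2rad(104.6); C=np.array([515.3,-115.8]); print(C-50*np.array([np.cos(th),np.sin(th)]),C-65*np.array([np.cos(th),np.sin(th)]))
E
```

```text
[[ 523.06236495 -154.48879756   16.        ]
 [ 526.58744016 -168.03461751   16.        ]
 [ 500.68415075  -68.49594863   16.        ]]
[ 527.90346791 -164.18545852] [ 531.68450829 -178.70109608]
```

```bash
sed -i 's/C=np.array.*/C=np.array([510.2,-105.1]);th=np.deg2rad(104.6);L=66;D=77.6/; s/ds=7/ds=6/' path.py; python3 path.py
```

```text
0 0 C [ 510.2 -105.1] TCP [ 529.8 -180.2] yaw 104.6
1 6 C [508.8 -99.3] TCP [ 526.6 -174.8] yaw 103.3
2 12 C [507.4 -93.4] TCP [ 523.6 -169.3] yaw 102.01
3 18 C [506.3 -87.5] TCP [ 520.7 -163.8] yaw 100.71
4 24 C [505.2 -81.6] TCP [ 517.9 -158.2] yaw 99.42
5 30 C [504.3 -75.7] TCP [ 515.3 -152.5] yaw 98.12
6 36 C [503.5 -69.8] TCP [ 512.7 -146.8] yaw 96.83
7 42 C [502.9 -63.8] TCP [ 510.3 -141. ] yaw 95.53
8 48 C [502.4 -57.8] TCP [ 508.1 -135.2] yaw 94.24
9 54 C [502.  -51.8] TCP [ 506.  -129.3] yaw 92.94
10 60 C [501.7 -45.8] TCP [ 504.  -123.4] yaw 91.65
11 66 C [501.6 -39.8] TCP [ 502.1 -117.4] yaw 90.35
```

{"fn": "carry_out", "kwargs": {"plan": [{"x":-3.2,"y":5.4,"z":0,"twist":-1.3},{"x":-6.2,"y":11,"z":0,"twist":-2.6},{"x":-9.1,"y":16.4,"z":0,"twist":-3.9},{"x":-11.9,"y":22,"z":0,"twist":-5.2},{"x":-14.5,"y":27.7,"z":0,"twist":-6.5}]}}

```text
time_s: 7.4
tcp_pos: [0.5165, -0.1514, -0.0128]
tool_rot: [[-0.139, 0.99, -0.003], [0.99, 0.139, 0.002], [0.002, -0.002, -1.0]]
force: [0.5, -3.3, 1.5]
finger_gap: 0.501
```

```bash
cat >> h.py <<'E'
def look2(tag):
    s=st(); P=env.camera_params('wrist'); im=env.camera('wrist'); cv2.imwrite(f'pics/{tag}.png',im)
    hsv=cv2.cvtColor(im,cv2.COLOR_BGR2HSV)
    pts=[]
    for r in range(60,236,2):   # line: bright run near the middle with dark around
        row=hsv[r,270:370,2].astype(int); i=np.where(row>165)[0]
        if 2<=len(i)<=12 and i.max()-i.min()<14: pts.append((270+i.mean(),r))
    pts=np.array(pts); w=ray('wrist',pts,.016,P)[:,:2]*1000
    vx,vy,x0,y0=cv2.fitLine(w.astype(np.float32),cv2.DIST_HUBER,0,.01,.01).ravel()
    if vy<0: vx,vy=-vx,-vy
    # rear edge column between the fingers
    es=[]
    for c in range(290,352,4):
        col=hsv[200:330,c,2].astype(int); b=np.where(col>175)[0]; b=b[b>=0]
        run=[k for k in b if (col[k:k+4]>165).all() and abs(c-318)>10]
        if run: es.append((c,200+run[0]))
    es=np.array(es); e=ray('wrist',es,.016,P)[:,:2]*1000; em=np.median(e,0)
    u=np.array([vx,vy]); p0=np.array([x0,y0]); rear=p0+u*np.dot(em-p0,u); C=rear+65*u
    print('heading vs press',(np.rad2deg(np.arctan2(vy,vx))-90.35).round(2),'edge row',np.median(es[:,1]),'centre',C.round(1),'in press',inpress(C).round(1),'D',np.dot(C-np.array(s['tcp_pos'])[:2]*1000,u).round(1))
E
python3 -c "
from h import *
look2('w8')"
```

```text
t 7.4 tcp [ 516.5 -151.4  -12.8] yaw 98.01 tilt 0.19 F [ 0.49 -3.28  1.53] gap 0.5014097585113021
heading vs press 7.89 edge row 238.0 centre [504.1 -76.1] in press [[-249.6   -1.8]] D 76.3
```

View pics/w8.png

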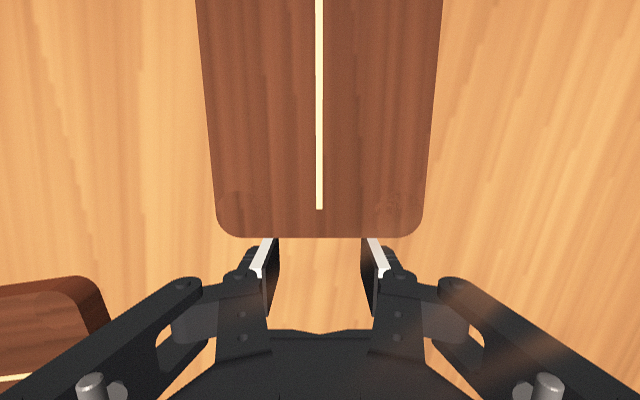

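The blank is following, centred and square on the fingers. I'll continue the arc.

{"fn": "carry_out", "kwargs": {"plan": [{"x":-3.8,"y":5,"z":0,"twist":-1.2},{"x":-6.2,"y":10.7,"z":0,"twist":-2.5},{"x":-8.4,"y":16.5,"z":0,"twist":-3.8},{"x":-10.5,"y":22.3,"z":0,"twist":-5.1},{"x":-12.5,"y":28.2,"z":0,"twist":-6.4}]}}

```text
time_s: 7.95
tcp_pos: [0.5031, -0.122, -0.0129]
tool_rot: [[-0.026, 1.0, -0.003], [1.0, 0.026, 0.003], [0.003, -0.003, -1.0]]
force: [-0.3, -3.8, 1.9]
finger_gap: 0.499
```

{"fn": "carry_out", "kwargs": {"plan": [{"x":-1.8,"y":6,"z":0,"twist":-1.2},{"x":-1.8,"y":12,"z":0,"twist":-1.2}]}}

```text
time_s: 8.15
tcp_pos: [0.5007, -0.1096, -0.0129]
tool_rot: [[-0.005, 1.0, -0.004], [1.0, 0.005, 0.003], [0.003, -0.004, -1.0]]
force: [0.3, -2.0, 1.1]
finger_gap: 0.504
```

```bash
python3 -c "
from h import *
look2('w9')
cv2.imwrite('pics/t9.png',env.camera('top'))"
```

```text
t 8.15 tcp [ 500.7 -109.6  -12.9] yaw 90.26 tilt 0.28 F [ 0.33 -2.    1.06] gap 0.5036409404123945
heading vs press -0.12 edge row 238.0 centre [498.7 -33.5] in press [[-206.9    3.4]] D 76.1
```

View pics/w9.png

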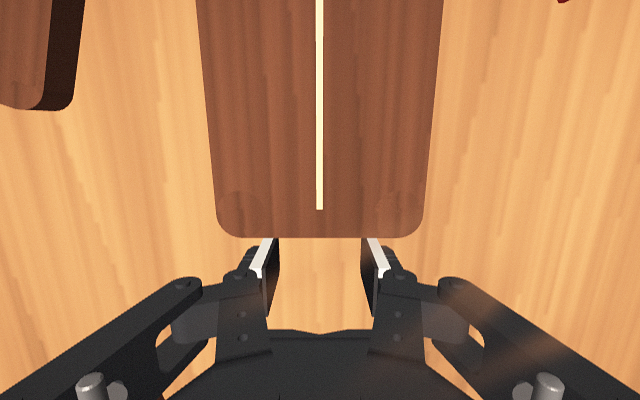

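View pics/t9.png

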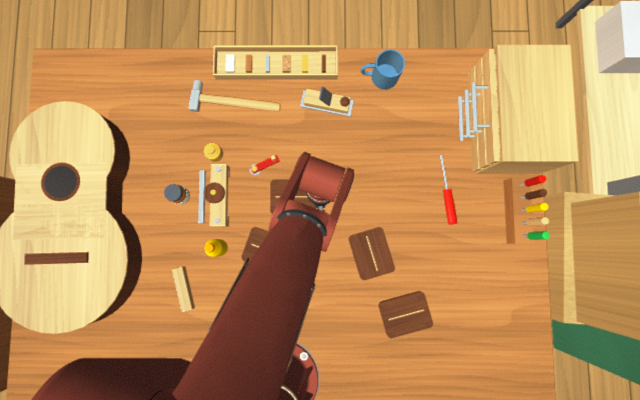

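It's aligned to within 0.2°, about 3 mm towards the robot side. I'll steer slightly while pushing on.

{"fn": "carry_out", "kwargs": {"plan": [{"x":-0.6,"y":8,"z":0,"twist":-0.5},{"x":-1.1,"y":16,"z":0,"twist":-1},{"x":-1.6,"y":24,"z":0,"twist":-1.5},{"x":-1.4,"y":32,"z":0,"twist":-1.5},{"x":-1.2,"y":40,"z":0,"twist":-1.5}]}}

```text
time_s: 8.75
tcp_pos: [0.4994, -0.0681, -0.0131]
tool_rot: [[0.02, 1.0, -0.004], [1.0, -0.02, 0.004], [0.004, -0.004, -1.0]]
force: [-1.3, -2.3, 1.5]
finger_gap: 0.501
```

{"fn": "carry_out", "kwargs": {"plan": [{"x":0.2,"y":8,"z":0,"twist":0},{"x":0.4,"y":16,"z":0,"twist":0},{"x":0.6,"y":24,"z":0,"twist":0},{"x":0.8,"y":32,"z":0,"twist":0}]}}

```text
time_s: 9.15
tcp_pos: [0.5002, -0.0354, -0.0131]
tool_rot: [[0.02, 1.0, -0.004], [1.0, -0.02, 0.004], [0.004, -0.004, -1.0]]
force: [0.8, -1.9, 1.0]
finger_gap: 0.497
```

```bash
python3 -c "
from h import *
look2('w10')"
```

```text
t 9.15 tcp [500.2 -35.4 -13.1] yaw 88.84 tilt 0.35 F [ 0.79 -1.86  1.04] gap 0.49706984434715135
heading vs press -1.98 edge row 238.0 centre [500.1  40.8] in press [[-132.6    1.5]] D 76.1
```

View pics/w10.png

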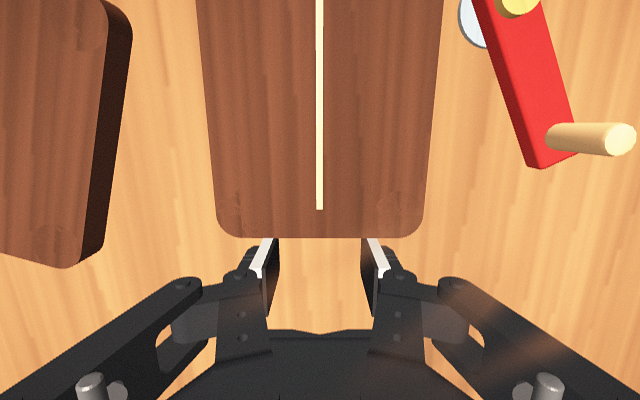

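{"fn": "carry_out", "kwargs": {"plan": [{"x":0.1,"y":7,"z":0,"twist":0},{"x":0.5,"y":14,"z":0,"twist":0.4},{"x":1,"y":21,"z":0,"twist":0.8},{"x":1.5,"y":28,"z":0,"twist":1.2},{"x":2,"y":35,"z":0,"twist":1.6}]}}

```text
time_s: 9.7
tcp_pos: [0.5018, 0.0014, -0.0133]
tool_rot: [[-0.008, 1.0, -0.005], [1.0, 0.008, 0.006], [0.006, -0.005, -1.0]]
force: [-0.3, -1.3, 0.3]
finger_gap: 0.5
```

```bash
python3 -c "
from h import *
look2('w11')
cv2.imwrite('pics/t11.png',cv2.resize(env.camera('top')[100:250,150:350],None,fx=4,fy=4))
cv2.imwrite('pics/s11.png',cv2.resize(env.camera('side')[150:300,200:400],None,fx=4,fy=4))"
```

```text
t 9.7 tcp [501.8   1.4 -13.3] yaw 90.47 tilt 0.44 F [-0.35 -1.28  0.27] gap 0.499930931826773
heading vs press -4.33 edge row 238.0 centre [483.   79.4] in press [[-93.9  18.4]] D 76.4
```

View pics/w11.png

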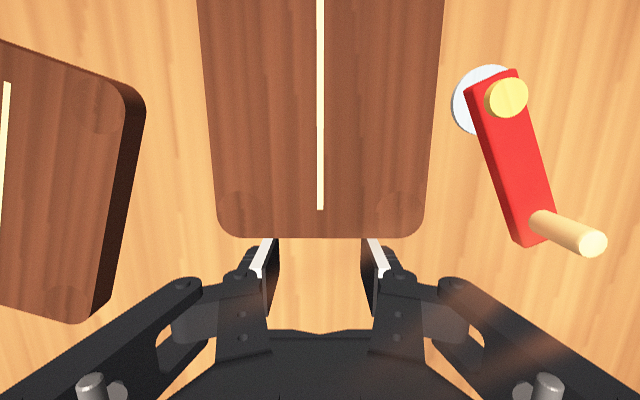

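View pics/s11.png

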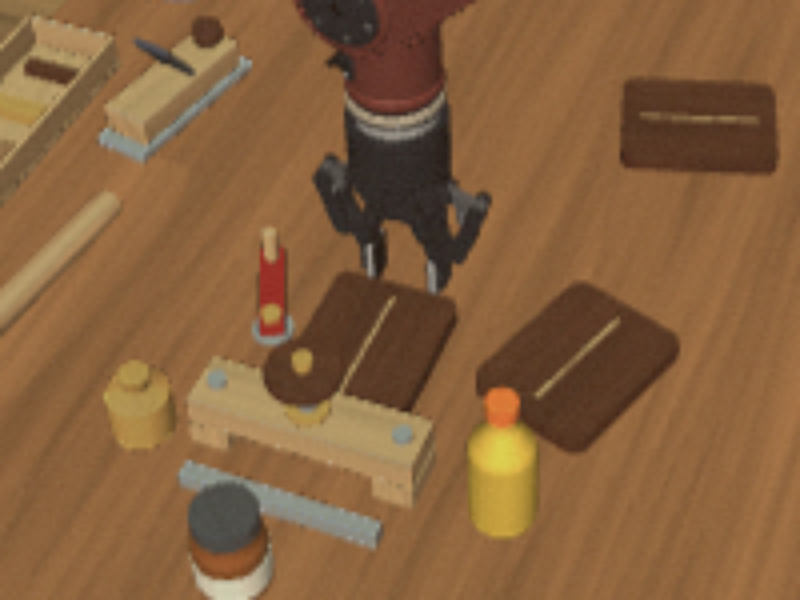

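The blank is straight in front of the opening and about 1.5 mm off centre. The heading figure of −4.3° came from a polluted line mask; in the picture the line is vertical at column 320. I'll push on.

{"fn": "carry_out", "kwargs": {"plan": [{"x":0.2,"y":6,"z":0,"twist":0},{"x":0.4,"y":12,"z":0,"twist":0},{"x":0.5,"y":18,"z":0,"twist":0},{"x":0.5,"y":24,"z":0,"twist":0},{"x":0.5,"y":30,"z":0,"twist":0}]}}

```text
time_s: 10.35
tcp_pos: [0.502, 0.0323, -0.0135]
tool_rot: [[-0.008, 1.0, -0.006], [1.0, 0.008, 0.006], [0.006, -0.006, -1.0]]
force: [0.8, -2.1, 0.5]
finger_gap: 0.505
```

{"fn": "carry_out", "kwargs": {"plan": [{"x":0,"y":6,"z":0,"twist":0},{"x":0,"y":12,"z":0,"twist":0},{"x":0,"y":18,"z":0,"twist":0},{"x":0,"y":24,"z":0,"twist":0}]}}

```text
time_s: 10.75
tcp_pos: [0.5019, 0.0568, -0.0135]
tool_rot: [[-0.008, 1.0, -0.006], [1.0, 0.008, 0.006], [0.006, -0.006, -1.0]]
force: [0.9, -1.5, 0.4]
finger_gap: 0.5
```

```bash
python3 -c "
from h import *
st()
cv2.imwrite('pics/w12.png',env.camera('wrist'))
print(ray('wrist',[[320,210],[320,237],[320,120]],.016)*1000)"
```

```text
t 10.75 tcp [501.9  56.8 -13.5] yaw 90.47 tilt 0.49 F [ 0.9  -1.49  0.42] gap 0.4997101590520738
[[500.51015316  83.31689384  16.        ]
 [500.63247568  69.38156004  16.        ]
 [500.14251629 125.19914514  16.        ]]
```

View pics/w12.png

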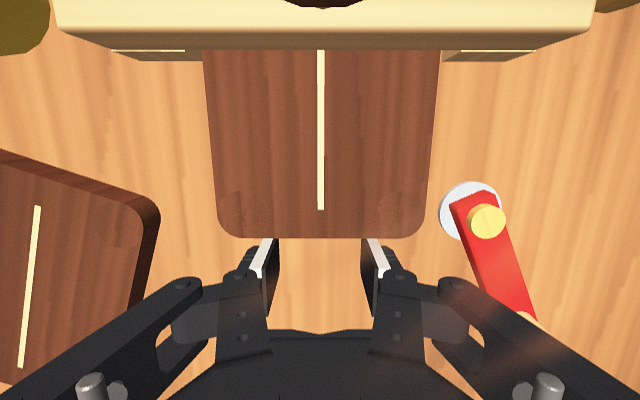

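It's entering centred: sides at columns 205 and 440 between the legs, with about 22 mm to go. I'll slow down now.

{"fn": "carry_out", "kwargs": {"plan": [{"x":0,"y":4,"z":0,"twist":0},{"x":0,"y":8,"z":0,"twist":0},{"x":0,"y":11,"z":0,"twist":0},{"x":0,"y":14,"z":0,"twist":0},{"x":0,"y":16,"z":0,"twist":0}]}}

```text
time_s: 11.3
tcp_pos: [0.5019, 0.0739, -0.0135]
tool_rot: [[-0.008, 1.0, -0.006], [1.0, 0.008, 0.007], [0.007, -0.006, -1.0]]
force: [-0.1, -1.2, 0.5]
finger_gap: 0.501
```

{"fn": "carry_out", "kwargs": {"plan": [{"x":0,"y":1,"z":0,"twist":0},{"x":0,"y":2,"z":0,"twist":0}]}}

```text
time_s: 11.5
tcp_pos: [0.5018, 0.0759, -0.0135]
tool_rot: [[-0.008, 1.0, -0.006], [1.0, 0.008, 0.007], [0.007, -0.006, -1.0]]
force: [0.6, -2.2, 0.0]
finger_gap: 0.5
```

{"fn": "carry_out", "kwargs": {"plan": [{"x":0,"y":1,"z":0,"twist":0},{"x":0,"y":2,"z":0,"twist":0}]}}

```text
time_s: 11.7
tcp_pos: [0.5019, 0.0779, -0.0135]
tool_rot: [[-0.008, 1.0, -0.006], [1.0, 0.008, 0.007], [0.007, -0.006, -1.0]]
force: [0.4, -1.8, 0.9]
finger_gap: 0.5
```

```bash
python3 -c "
from h import *
st()
cv2.imwrite('pics/w13.png',env.camera('wrist'))
print(ray('wrist',[[320,210],[320,237],[320,120]],.016)*1000)
cv2.imwrite('pics/s13.png',cv2.resize(env.camera('side')[150:300,200:400],None,fx=4,fy=4))"
```

```text
t 11.7 tcp [501.9  77.9 -13.5] yaw 90.47 tilt 0.53 F [ 0.41 -1.83  0.87] gap 0.5000906693719305
[[500.47525261 103.68353211  16.        ]
 [500.59640693  89.75045937  16.        ]
 [500.11112295 145.55941911  16.        ]]
```

View pics/w13.png

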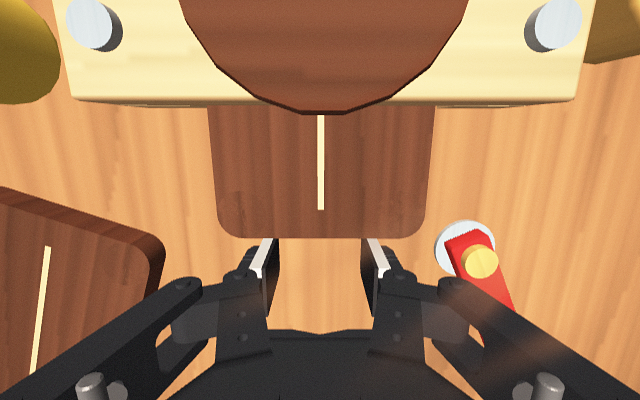

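View pics/s13.png

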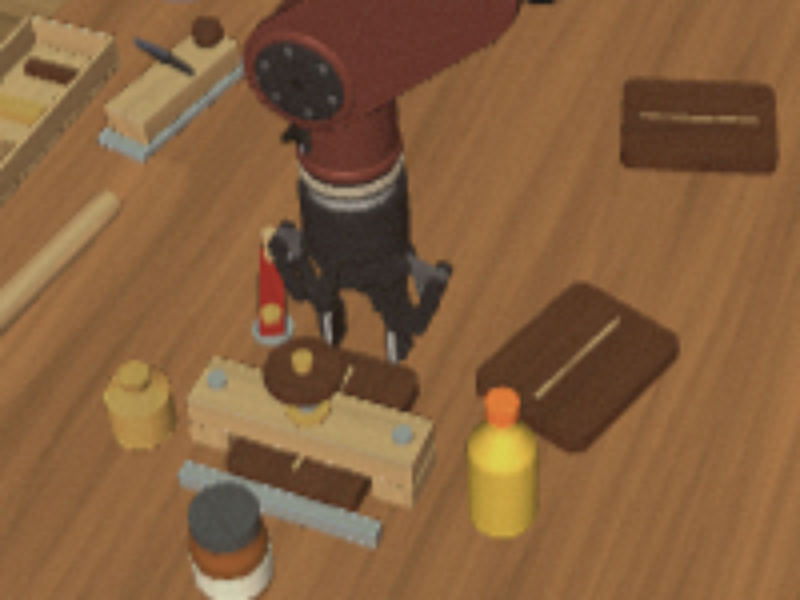

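{"fn": "carry_out", "kwargs": {"plan": [{"x":0,"y":0.8,"z":0,"twist":0},{"x":0,"y":1.5,"z":0,"twist":0}]}}

```text
time_s: 12.0
tcp_pos: [0.5019, 0.0795, -0.0135]
tool_rot: [[-0.008, 1.0, -0.006], [1.0, 0.008, 0.007], [0.007, -0.006, -1.0]]
force: [-0.2, -1.6, -0.0]
finger_gap: 0.497
```

{"fn": "carry_out", "kwargs": {"plan": [{"x":0,"y":0.8,"z":0,"twist":0},{"x":0,"y":0.8,"z":0,"twist":0}]}}

```text
time_s: 12.2
tcp_pos: [0.5019, 0.0798, -0.0135]
tool_rot: [[-0.009, 1.0, -0.006], [1.0, 0.009, 0.006], [0.006, -0.006, -1.0]]
force: [-0.2, -4.2, 1.0]
finger_gap: 0.502
```

{"fn": "carry_out", "kwargs": {"plan": [{"x":0,"y":0.8,"z":0,"twist":0},{"x":0,"y":0.8,"z":0,"twist":0}]}}

```text
time_s: 12.4
tcp_pos: [0.5018, 0.0797, -0.0135]
tool_rot: [[-0.009, 1.0, -0.006], [1.0, 0.009, 0.005], [0.005, -0.006, -1.0]]
force: [0.3, -4.5, 0.5]
finger_gap: 0.502
```

```bash
python3 -c "
from h import *
st()
cv2.imwrite('pics/w14.png',env.camera('wrist'))
im=env.camera('side');cv2.imwrite('pics/s14.png',cv2.resize(im[220:300,230:330],None,fx=8,fy=8)[:600])"
```

```text
t 12.4 tcp [501.8  79.7 -13.5] yaw 90.53 tilt 0.44 F [ 0.35 -4.51  0.52] gap 0.5022733252259401
```

View pics/s14.png

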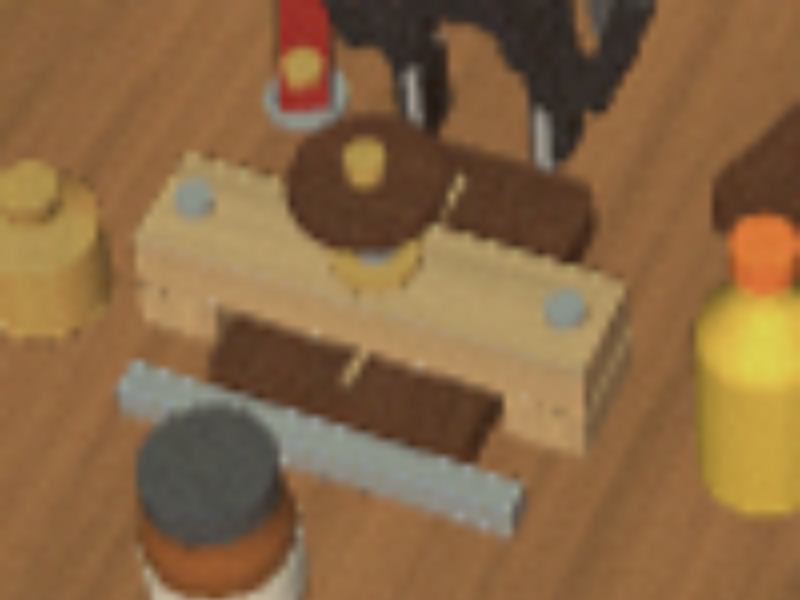

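The blank is home: its front edge is against the bar, and the push-back rose to 4.5 N with no further travel. Now I'll back off, lift and shut the fingers.

{"fn": "carry_out", "kwargs": {"plan": [{"x":0,"y":-6,"z":0,"twist":0},{"x":0,"y":-18,"z":0,"twist":0},{"x":0,"y":-35,"z":5,"twist":0},{"x":0,"y":-50,"z":40,"twist":0},{"x":0,"y":-55,"z":85,"twist":0}]}}

```text
time_s: 13.0
tcp_pos: [0.4989, 0.0237, 0.0698]
tool_rot: [[-0.007, 1.0, -0.013], [1.0, 0.007, 0.006], [0.006, -0.013, -1.0]]
force: [0.8, 0.5, 0.3]
finger_gap: 0.497
```

{"fn": "carry_out", "kwargs": {"plan": [{"x":0,"y":0,"z":40,"twist":0},{"x":0,"y":0,"z":80,"twist":0},{"x":20,"y":0,"z":110,"twist":0},{"x":40,"y":0,"z":120,"twist":0},{"x":40,"y":0,"z":120,"twist":0}], "fingers": 0}}

```text
time_s: 13.5
tcp_pos: [0.5427, 0.0231, 0.1931]
tool_rot: [[-0.007, 1.0, -0.005], [1.0, 0.007, 0.006], [0.006, -0.005, -1.0]]
force: [0.4, -0.6, -0.4]
finger_gap: 0.0
```

```bash
python3 -c "
from h import *
st()
cv2.imwrite('pics/w15.png',env.camera('wrist'))
im=env.camera('side');cv2.imwrite('pics/s15.png',cv2.resize(im[180:300,210:350],None,fx=5,fy=5)[:600])"
```

```text
t 13.5 tcp [542.7  23.1 193.1] yaw 90.39 tilt 0.47 F [ 0.36 -0.57 -0.43] gap 0.00019306806863425942
```

View pics/w15.png

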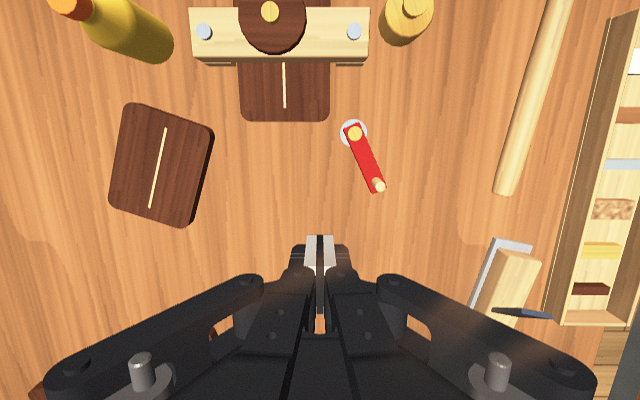

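View pics/s15.png

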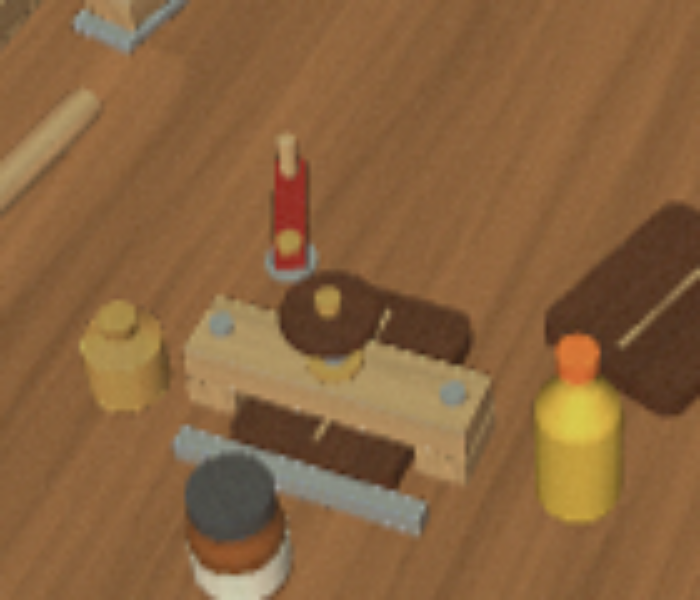

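```bash
python3 - <<'E'
from h import *
im=cv2.imread('pics/w15.png')
hsv=cv2.cvtColor(im,cv2.COLOR_BGR2HSV)
W=lambda uv,z:(ray('wrist',uv,z)*1000)[:,:2].round(1)
print('rear edge',W([[284,122],[240,90],[329,90]],.016),inpress(W([[284,122],[240,90],[329,90]],.016)).round(1))
print('line ends',W([[283.5,64],[284.5,107]],.016),inpress(W([[283.5,64],[284.5,107]],.016)))
print('beam near corners',W([[190,55],[370,55],[195,62],[367,62]],.046))
print('pivot',W([355,133],.02),'pred',toworld([-95,-78]));print('dowel top',W([380,186],.045))
d=W([380,186],.045)[0]-toworld([-95,-78])[0]; print(np.hypot(*d),np.rad2deg(np.arctan2(d[1],d[0])))
# rear edge precise: columns
for c in (255,270,300,315):
    col=hsv[90:150,c,2].astype(int); print(c,90+np.argmax(np.diff(cv2.GaussianBlur(col.astype(np.float32)[:,None],(1,3),0).ravel())))
E
```

```text
rear edge [[494.   91.1]
 [446.7 124.5]
 [543.8 125. ]] [[-82.3   7.3]
 [-48.6  54.4]
 [-48.7 -42.7]]
line ends [[494.9 150.8]
 [494.9 107.1]] [[-22.56353751   6.0379446 ]
 [-66.26272217   6.30489105]]
beam near corners [[408.2 153. ]
 [582.2 153.7]
 [412.4 146.8]
 [579.6 147.5]]
pivot [[573.3  79.8]] pred [[579.37886306  78.87824441]]
dowel top [[599.7  25.2]]
57.39601492569082 -69.26468458849428
255 121
270 121
300 121
315 121
```

Corrected for a common 6 mm offset in that view (the arm was still settling), the blank is at press x≈−17, y≈0. The dowel is at about (606,23). I'll move behind it and turn so the finger's broad face does the pushing.

{"fn": "carry_out", "kwargs": {"plan": [{"x":8,"y":2,"z":0,"twist":8},{"x":16,"y":4,"z":0,"twist":16},{"x":24,"y":6,"z":0,"twist":24},{"x":32,"y":8,"z":0,"twist":32},{"x":40,"y":10,"z":0,"twist":40}]}}

```text
time_s: 14.1
tcp_pos: [0.5758, 0.0337, 0.1866]
tool_rot: [[-0.652, 0.758, -0.021], [0.758, 0.652, -0.003], [0.011, -0.018, -1.0]]
force: [0.3, 0.3, 0.8]
finger_gap: 0.002
```

{"fn": "carry_out", "kwargs": {"plan": [{"x":10,"y":1,"z":0,"twist":8},{"x":20,"y":2,"z":0,"twist":16},{"x":30,"y":3,"z":0,"twist":24},{"x":40,"y":4,"z":0,"twist":32},{"x":50,"y":5,"z":0,"twist":40}]}}

```text
time_s: 14.6
tcp_pos: [0.6236, 0.0388, 0.1839]
tool_rot: [[-0.988, 0.155, -0.019], [0.155, 0.988, -0.015], [0.016, -0.018, -1.0]]
force: [0.8, -0.9, 0.3]
finger_gap: 0.001
```

{"fn": "carry_out", "kwargs": {"plan": [{"x":2,"y":0,"z":0,"twist":8},{"x":3,"y":0,"z":0,"twist":16},{"x":3,"y":0,"z":0,"twist":24},{"x":3,"y":0,"z":0,"twist":32},{"x":3,"y":0,"z":0,"twist":36}]}}

```text
time_s: 15.1
tcp_pos: [0.624, 0.0388, 0.1811]
tool_rot: [[-0.888, -0.459, -0.012], [-0.458, 0.888, -0.023], [0.021, -0.015, -1.0]]
force: [0.6, 0.3, -0.4]
finger_gap: 0.004
```

```bash
python3 -c "
from h import *
st()
cv2.imwrite('pics/w16.png',env.camera('wrist'))"
```

```text
t 15.1 tcp [624.   38.8 181.1] yaw -152.71 tilt 1.48 F [ 0.65  0.28 -0.44] gap 0.003851990315412403
```

View pics/w16.png

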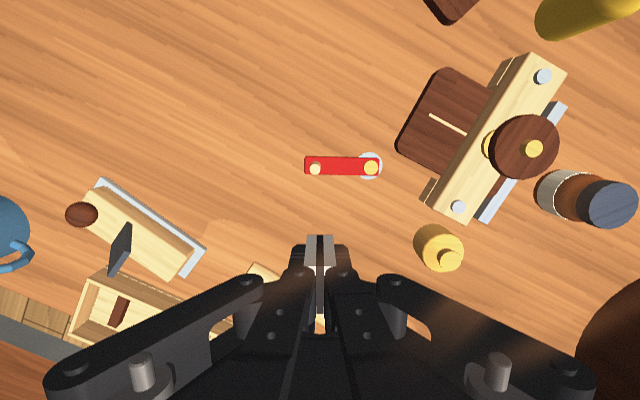

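{"fn": "carry_out", "kwargs": {"plan": [{"x":6,"y":-1,"z":-35,"twist":-1},{"x":12,"y":-2,"z":-70,"twist":-1},{"x":12,"y":-2,"z":-105,"twist":-1},{"x":12,"y":-2,"z":-135,"twist":-1},{"x":12,"y":-2,"z":-150,"twist":-1}]}}

```text
time_s: 15.65
tcp_pos: [0.6309, 0.0369, 0.0259]
tool_rot: [[-0.896, -0.443, -0.022], [-0.442, 0.897, -0.022], [0.029, -0.01, -1.0]]
force: [-0.9, 0.3, -0.2]
finger_gap: -0.005
```

```bash
python3 -c "
from h import *
st()
cv2.imwrite('pics/w17.png',env.camera('wrist'))
im=env.camera('side');cv2.imwrite('pics/s17.png',cv2.resize(im[160:280,210:350],None,fx=5,fy=5)[:600])"
```

```text
t 15.65 tcp [630.9  36.9  25.9] yaw -153.73 tilt 1.78 F [-0.94  0.31 -0.25] gap -0.004853774065725136
```

View pics/w17.png

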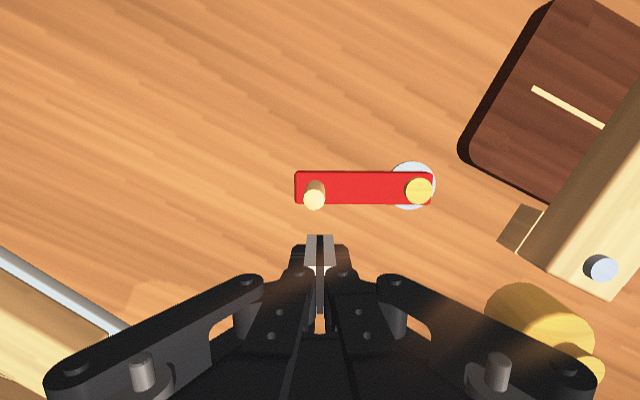

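View pics/s17.png

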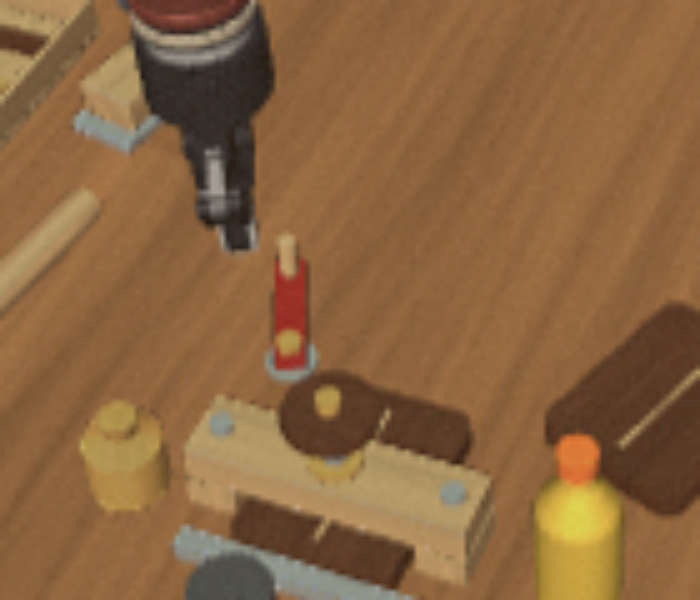

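```bash
python3 - <<'E'
from h import *
s=env.read_state(); p=np.array(s['tcp_pos']); T=np.array(s['tool_rot'])
for z in [15,25,35,45]:
    q=p.copy();q[2]=z/1000; print(z,((proj('side',q)-[210,160])*5).round(0))
for z in (15,45):
    print('dowel',z,((proj('side',[.6064,.0231,z/1000])-[210,160])*5).round(0), proj('wrist',[.6064,.0231,z/1000]))
print('tcp wrist',proj('wrist',p))
print(ray('wrist',[314,199],.045)*1000)
E
```

```text
15 [[244. 276.]]
25 [[242. 265.]]
35 [[240. 254.]]
45 [[239. 242.]]
dowel 15 [[290. 272.]] [[315.54584721 186.4870524 ]]
dowel 45 [[286. 238.]] [[314.19548191 197.30868895]]
tcp wrist [[317.1306577  237.21966742]]
[[607.25767292  23.40607529  45.        ]]
```

```bash
python3 - <<'E'
import numpy as np
pv=np.array([579.4,78.9])
prev=None
for a in list(range(296,179,-6))+[180.35]:
    r=np.deg2rad(a); u=np.array([np.sin(r),-np.cos(r)]); t=pv+62*np.array([np.cos(r),np.sin(r)])-17*u
    print(a,t.round(1),'yaw',a-90)
E
```

```text
296 [621.9  30.6] yaw 206
290 [616.6  26.5] yaw 200
284 [610.9  22.9] yaw 194
278 [604.9  19.9] yaw 188
272 [598.6  17.5] yaw 182
266 [592.   15.9] yaw 176
260 [585.4  14.9] yaw 170
254 [578.7  14.6] yaw 164
248 [571.9  15. ] yaw 158
242 [565.3  16.2] yaw 152
236 [558.8  18. ] yaw 146
230 [552.6  20.5] yaw 140
224 [546.6  23.6] yaw 134
218 [541.   27.3] yaw 128
212 [535.8  31.6] yaw 122
206 [531.1  36.4] yaw 116
200 [527.   41.7] yaw 110
194 [523.4  47.4] yaw 104
188 [520.4  53.4] yaw 98
182 [518.   59.7] yaw 92
180.35 [517.5  61.5] yaw 90.35
```

{"fn": "carry_out", "kwargs": {"plan": [{"x":0,"y":0,"z":-5,"twist":0},{"x":0,"y":0,"z":-8,"twist":0},{"x":-3,"y":-2,"z":-8,"twist":0},{"x":-6,"y":-3.5,"z":-8,"twist":0}]}}

```text
time_s: 16.15
tcp_pos: [0.6265, 0.0332, 0.0202]
tool_rot: [[-0.896, -0.443, -0.019], [-0.443, 0.896, -0.022], [0.027, -0.012, -1.0]]
force: [0.0, 0.0, 0.6]
finger_gap: -0.003
```

{"fn": "carry_out", "kwargs": {"plan": [{"x":-4.6,"y":-2.6,"z":-2,"twist":0},{"x":-9.9,"y":-6.7,"z":-2,"twist":-6},{"x":-15.6,"y":-10.3,"z":-2,"twist":-12},{"x":-21.6,"y":-13.3,"z":-2,"twist":-18}]}}

```text
time_s: 16.55
tcp_pos: [0.6056, 0.0198, 0.0192]
tool_rot: [[-0.99, -0.14, -0.022], [-0.14, 0.99, -0.015], [0.024, -0.012, -1.0]]
force: [0.8, 1.5, -0.3]
finger_gap: 0.001
```

```bash
python3 -c "
from h import *
st()
cv2.imwrite('pics/w18.png',env.camera('wrist'))"
```

```text
t 16.55 tcp [605.6  19.8  19.2] yaw -171.97 tilt 1.53 F [ 0.82  1.52 -0.25] gap 0.0008604895147575357
```

View pics/w18.png

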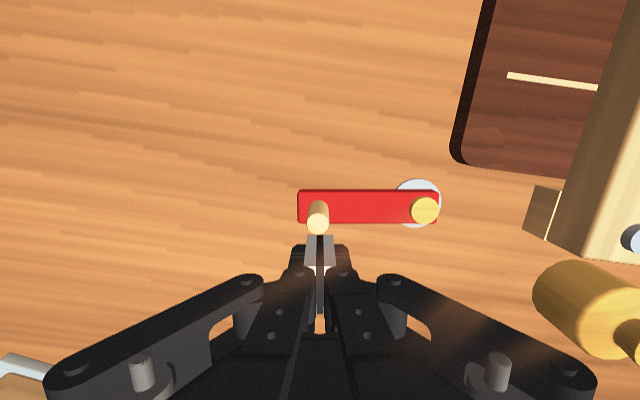

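The dowel sits in the middle of the finger face at (318,222), and the bar turns with it. I'll carry on round the arc.

{"fn": "carry_out", "kwargs": {"plan": [{"x":-7,"y":-2.3,"z":0,"twist":-6},{"x":-13.6,"y":-3.9,"z":0,"twist":-12},{"x":-20.2,"y":-4.9,"z":0,"twist":-18},{"x":-26.9,"y":-5.2,"z":0,"twist":-24},{"x":-33.7,"y":-4.8,"z":0,"twist":-30}]}}

```text
time_s: 17.1
tcp_pos: [0.5715, 0.0144, 0.0197]
tool_rot: [[-0.925, 0.379, -0.026], [0.379, 0.925, -0.001], [0.023, -0.011, -1.0]]
force: [1.1, 0.4, -0.6]
finger_gap: -0.002
```

```bash
python3 -c "
from h import *
st()
cv2.imwrite('pics/w19.png',env.camera('wrist'))"
```

```text
t 17.1 tcp [571.5  14.4  19.7] yaw 157.71 tilt 1.48 F [ 1.14  0.36 -0.57] gap -0.00205290979977259
```

View pics/w19.png

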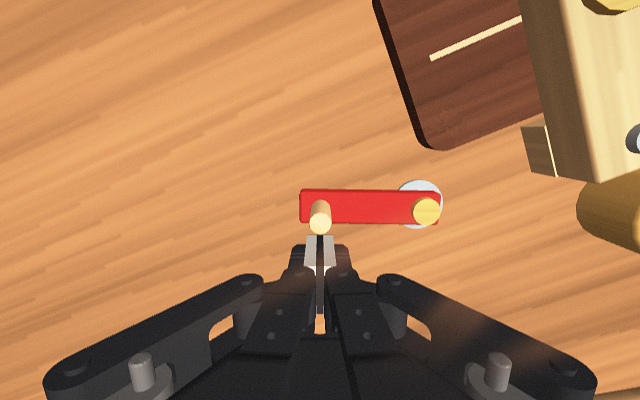

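{"fn": "carry_out", "kwargs": {"plan": [{"x":-6.2,"y":1.8,"z":0,"twist":-6},{"x":-12.7,"y":3.6,"z":0,"twist":-12},{"x":-18.9,"y":6.1,"z":0,"twist":-18},{"x":-24.9,"y":9.2,"z":0,"twist":-24},{"x":-30.5,"y":12.9,"z":0,"twist":-30}]}}

```text
time_s: 17.65
tcp_pos: [0.5405, 0.0271, 0.02]
tool_rot: [[-0.609, 0.793, -0.022], [0.793, 0.609, 0.012], [0.023, -0.01, -1.0]]
force: [1.1, -1.1, 0.1]
finger_gap: -0.003
```

```bash
python3 -c "
from h import *
st()
cv2.imwrite('pics/w20.png',env.camera('wrist'))"
```

```text
t 17.65 tcp [540.5  27.1  20. ] yaw 127.5 tilt 1.47 F [ 1.08 -1.05  0.14] gap -0.0026449251026328074
```

View pics/w20.png

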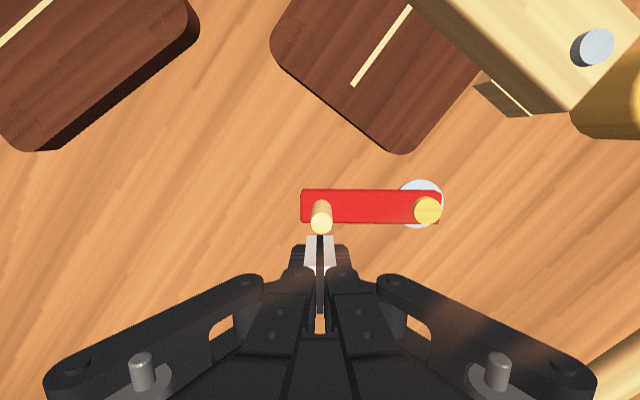

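{"fn": "carry_out", "kwargs": {"plan": [{"x":-4.7,"y":4.5,"z":0,"twist":-6},{"x":-9.4,"y":9.3,"z":0,"twist":-12},{"x":-13.5,"y":14.6,"z":0,"twist":-18},{"x":-17.1,"y":20.3,"z":0,"twist":-24},{"x":-20.1,"y":26.3,"z":0,"twist":-29}]}}

```text
time_s: 18.2
tcp_pos: [0.5197, 0.0537, 0.0202]
tool_rot: [[-0.146, 0.989, -0.013], [0.989, 0.146, 0.022], [0.024, -0.01, -1.0]]
force: [0.7, -1.3, 0.1]
finger_gap: -0.002
```

{"fn": "carry_out", "kwargs": {"plan": [{"x":-1,"y":2,"z":0,"twist":-2},{"x":-1.7,"y":4,"z":0,"twist":-4}]}}

```text
time_s: 18.4
tcp_pos: [0.5182, 0.0574, 0.0204]
tool_rot: [[-0.08, 0.997, -0.011], [0.996, 0.081, 0.022], [0.023, -0.009, -1.0]]
force: [-0.3, -1.3, -0.7]
finger_gap: 0.001
```

```bash
python3 -c "
from h import *
st()
cv2.imwrite('pics/w21.png',env.camera('wrist'))"
```

```text
t 18.4 tcp [518.2  57.4  20.4] yaw 94.61 tilt 1.44 F [-0.29 -1.29 -0.73] gap 0.0006234944074042094
```

View pics/w21.png

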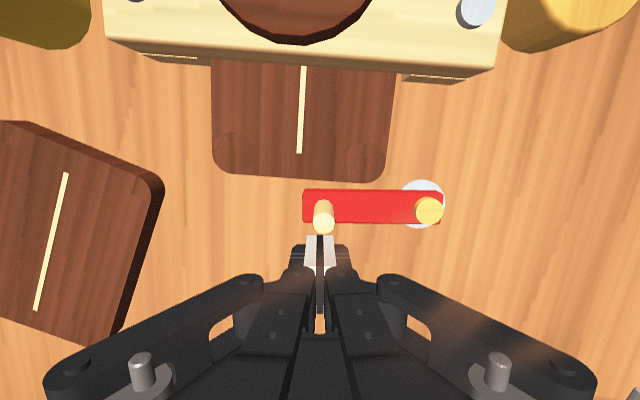

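The bar is about 4° short of closed. Now small steps up to the end stop, watching the force.

{"fn": "carry_out", "kwargs": {"plan": [{"x":-0.3,"y":1.2,"z":0,"twist":-1},{"x":-0.6,"y":2.4,"z":0,"twist":-2}]}}

```text
time_s: 18.65
tcp_pos: [0.5174, 0.0599, 0.0204]
tool_rot: [[-0.045, 0.999, -0.011], [0.999, 0.045, 0.023], [0.023, -0.01, -1.0]]
force: [-0.4, -0.9, -0.3]
finger_gap: -0.0
```

{"fn": "carry_out", "kwargs": {"plan": [{"x":0,"y":1,"z":0,"twist":-1},{"x":0,"y":1.5,"z":0,"twist":-1.5}]}}

```text
time_s: 18.85
tcp_pos: [0.5171, 0.0614, 0.0203]
tool_rot: [[-0.019, 1.0, -0.011], [1.0, 0.019, 0.023], [0.023, -0.01, -1.0]]
force: [-1.5, -1.0, -0.3]
finger_gap: 0.001
```

{"fn": "carry_out", "kwargs": {"plan": [{"x":0,"y":1,"z":0,"twist":0},{"x":0,"y":1,"z":0,"twist":0}]}}

```text
time_s: 19.05
tcp_pos: [0.5171, 0.0618, 0.0203]
tool_rot: [[-0.02, 1.0, -0.011], [1.0, 0.02, 0.022], [0.022, -0.011, -1.0]]
force: [-0.8, -4.0, 0.5]
finger_gap: -0.003
```

{"fn": "carry_out", "kwargs": {"plan": [{"x":0,"y":1,"z":0,"twist":0},{"x":0,"y":1,"z":0,"twist":0},{"x":0,"y":1,"z":0,"twist":0}]}}

```text
time_s: 19.35
tcp_pos: [0.5172, 0.062, 0.0203]
tool_rot: [[-0.02, 1.0, -0.011], [1.0, 0.02, 0.02], [0.021, -0.011, -1.0]]
force: [-0.5, -5.3, -0.5]
finger_gap: -0.002
```

{"fn": "carry_out", "kwargs": {"plan": [{"x":0,"y":-4,"z":0,"twist":0},{"x":0,"y":-15,"z":0,"twist":0},{"x":0,"y":-30,"z":0,"twist":0},{"x":0,"y":-40,"z":30,"twist":0},{"x":0,"y":-40,"z":75,"twist":0}]}}

```text
time_s: 19.85
tcp_pos: [0.5138, 0.0205, 0.0928]
tool_rot: [[-0.018, 1.0, -0.019], [1.0, 0.018, 0.021], [0.022, -0.019, -1.0]]
force: [1.1, -0.2, 0.4]
finger_gap: -0.0
```

{"fn": "carry_out", "kwargs": {"plan": [{"x":0,"y":-20,"z":40,"twist":0},{"x":0,"y":-40,"z":80,"twist":0},{"x":0,"y":-50,"z":100,"twist":0},{"x":0,"y":-50,"z":100,"twist":0},{"x":0,"y":-50,"z":100,"twist":0}]}}

```text
time_s: 20.35
tcp_pos: [0.5136, -0.03, 0.1926]
tool_rot: [[-0.017, 1.0, -0.019], [1.0, 0.017, 0.022], [0.022, -0.018, -1.0]]
force: [-0.5, 0.6, -0.6]
finger_gap: -0.004
```

```bash
python3 - <<'E'
from h import *
st(); st()
cv2.imwrite('pics/w22.png',env.camera('wrist'))
P=env.camera_params('wrist'); np.savez('P.npz',**P)
im=env.camera('side');cv2.imwrite('pics/s22.png',cv2.resize(im[180:300,210:350],None,fx=5,fy=5)[:600])
cv2.imwrite('pics/t22.png',env.camera('top'))
E
```

```text
t 20.35 tcp [513.6 -30.  192.6] yaw 90.96 tilt 1.65 F [-0.53  0.58 -0.6 ] gap -0.004124788122012575
t 20.35 tcp [513.6 -30.  192.6] yaw 90.96 tilt 1.65 F [-0.53  0.58 -0.6 ] gap -0.004124788122012575
```

View pics/w22.png

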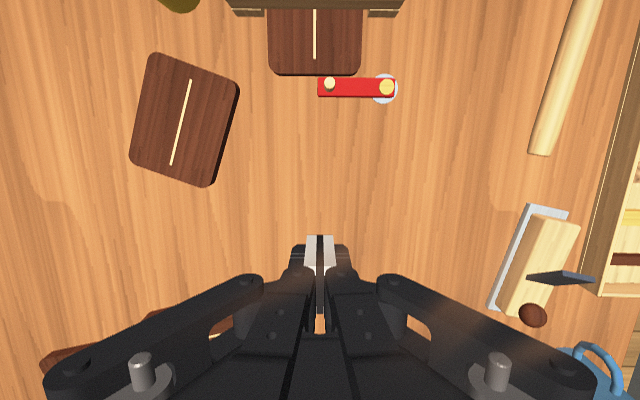

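View pics/s22.png

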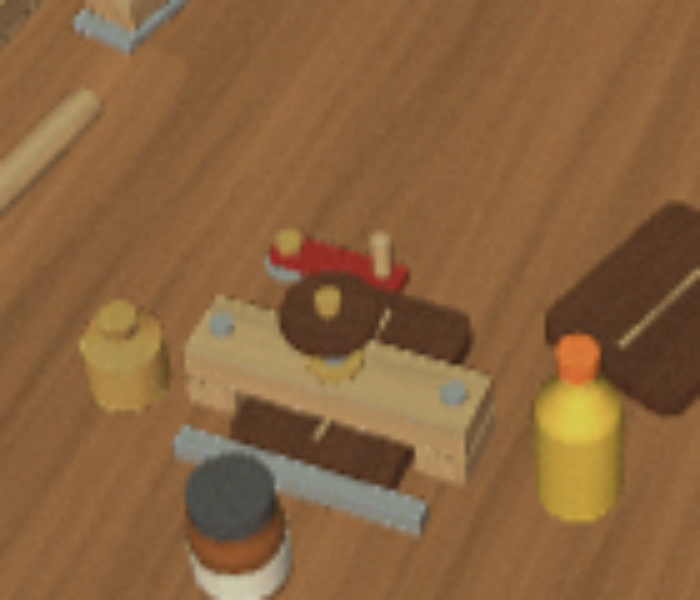

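View pics/t22.png

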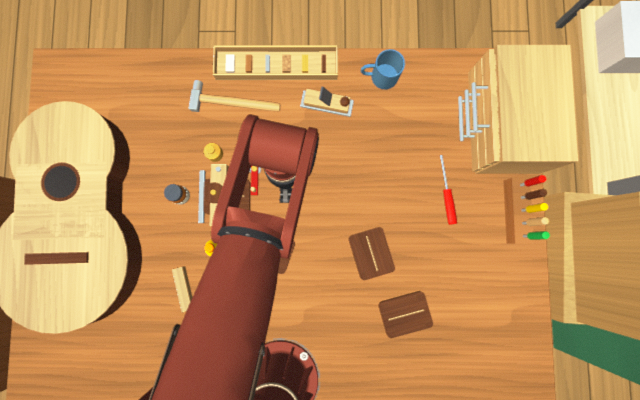

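```bash
python3 - <<'E'
from h import *
im=cv2.imread('pics/w22.png'); P=dict(np.load('P.npz'))
c,a=comp(im,(0,180,90),(8,255,255),(350,88)); w=ray('wrist',c,.015,P)[:,:2]*1000; r=cv2.minAreaRect(w.astype(np.float32)); print('bar',r,inpress(r[0]))
rows=[]
hsv=cv2.cvtColor(im,cv2.COLOR_BGR2HSV)
for x in range(282,312,3):
    col=hsv[55:95,x,2].astype(float); rows.append((x,55+np.argmax(np.diff(col))))
e=ray('wrist',rows,.016,P)[:,:2]*1000; l=cv2.fitLine(e.astype(np.float32),cv2.DIST_HUBER,0,.01,.01).ravel(); print('rear edge',e.mean(0),np.rad2deg(np.arctan2(l[1],l[0])),inpress(e).mean(0)[0])
l2=ray('wrist',[[314.5,12],[315,55]],.016,P)[:,:2]*1000; print('line',l2,inpress(l2))
print('legs mid / pivot',ray('wrist',[[387,87]],.02,P)*1000,toworld([-95,-78]))
E
```

```text
bar ((541.9214477539062, 78.96490478515625), (20.029443740844727, 76.40770721435547), 89.81446075439453) [[-94.68452834 -40.54381294]]
rear edge [479.2161988   90.17322388] 0.8240106 -83.09337618025998
line [[499.08258668 151.31038318]
 [500.17893965 110.4172457 ]] [[-22.07871366   1.85231823]
 [-62.97778536   1.00578613]]
legs mid / pivot [[578.52906678  78.87612299  20.        ]] [[579.37886306  78.87824441]]
```

```bash
python3 -c "
from workcell import env
print(env.job_done())"
```

```text
the job is handed in; nothing more can be done
None
```

The blank is home under the beam against the stop bar, the turn-button is fully round behind it, and the job is handed in. No verdict came back, so the figures below are my own measurements.

- **What I did:** I pushed the farthest of the four blanks with two half-open fingertips, steering it straight on the way in. I stopped when it met the bar, where the push-back rose to about 4.5 N with no further travel. Then I pushed the button's dowel round with the shut fingers until it met its end stop at about 5 N, and lifted clear. The run took about 20 s of the 72 s allowed.
- **Last checks:**
  - Blank: x ≈ −18 mm, y ≈ +1.5 mm in the press's frame, and within about 1° of straight.
  - Button: within about 0.01 rad of closed.
  - Bystanders: the ones I could see were where they started; the arm partly hid the glue bottle in the last top view, but the side view showed it standing.
  - Robot: at the end the arm was clear and the force reading was about zero.
- **What went wrong or disagreed:**
  - The first push passed over the blank without touching it, because the half-open tips sit at least 17 mm above the tool point, not the 13 mm at most that I expected. I went lower and repeated it.
  - One wrist-camera heading was false because of a bad line mask.
  - One wrist view was about 6 mm off while the arm settled, so I measured relative to the beam there instead.

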